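# Set boring bars to depth in the tool block

### The job

Set every boring bar from the wooden rack into the steel tool block, one to a bore, each pushed down until it bottoms on a spacer slug, the spacer chosen so that the block's top face ends up between the two lines on the shank. The bores differ in depth and a dropped spacer cannot be got out again, so first push a bar to the bottom of the empty bore and read how far the middle between its lines sinks below the face, then drop in the spacer whose length is nearest to that. Do not let a bar fall over, and leave the bottle, hammer and gauge case where they are.

Things in the scene. Friction and masses are not known exactly. Their poses are not given: they have to be found in the camera images.
- tool_block: steel tool block fixed to the bench, top face 110 mm above it, 84 mm wide and 250 mm long (foot 14 mm high, 310 mm long); origin under its centre, z up, y along its row of three upright bores, 80 mm apart (bore_1 at y = -80 mm). The three bores look alike; any bar may go in any of them. With two bars one bore stays empty
- bore_1 (a point): centre of the mouth of an end bore, level with the block's top face; z up. Blind bore in oiled steel, 38.6 mm in diameter, 4 mm countersink at the mouth; depth below the face 76 to 100 mm, unknown until probed. A spring plunger 14 mm down grips a bar's shank: the bar does not sink by itself, it takes about 1 to 6 N of push, and up to 20 N to pull it out; spacers fall past freely
- bore_2 (a point): centre of the mouth of the middle bore, level with the block's top face; z up. Blind bore in oiled steel, 38.6 mm in diameter, 4 mm countersink at the mouth; depth below the face 76 to 100 mm, unknown until probed. A spring plunger 14 mm down grips a bar's shank: the bar does not sink by itself, it takes about 1 to 6 N of push, and up to 20 N to pull it out; spacers fall past freely
- bore_3 (a point): centre of the mouth of an end bore, level with the block's top face; z up. Blind bore in oiled steel, 38.6 mm in diameter, 4 mm countersink at the mouth; depth below the face 76 to 100 mm, unknown until probed. A spring plunger 14 mm down grips a bar's shank: the bar does not sink by itself, it takes about 1 to 6 N of push, and up to 20 N to pull it out; spacers fall past freely
- rack: wooden rack fixed to the bench, 40 mm high, 80 x 260 mm, its end boards 50 mm high; origin under its centre, z up, y along its row of three wells 42 mm wide and 25 mm deep, 80 mm apart, in which the bars stand at the start
- bar_1_lines (a point): point on a steel boring bar's axis, midway between its two black scribed lines, which lie 54 and 66 mm above its foot (this point 60 mm); z up the bar. 150 mm long, 0.5 to 0.7 kg, upright: shank 37 mm in diameter to 95 mm above the foot (2.5 mm chamfer at the foot), then a neck 28 mm in diameter to the top, best gripped about 125 mm above the foot. All bars are alike; two or three are present
- bar_2_lines (a point): point on a steel boring bar's axis, midway between its two black scribed lines, which lie 54 and 66 mm above its foot (this point 60 mm); z up the bar. 150 mm long, 0.5 to 0.7 kg, upright: shank 37 mm in diameter to 95 mm above the foot (2.5 mm chamfer at the foot), then a neck 28 mm in diameter to the top, best gripped about 125 mm above the foot. All bars are alike; two or three are present
- bar_3_lines (a point): point on a steel boring bar's axis, midway between its two black scribed lines, which lie 54 and 66 mm above its foot (this point 60 mm); z up the bar. 150 mm long, 0.5 to 0.7 kg, upright: shank 37 mm in diameter to 95 mm above the foot (2.5 mm chamfer at the foot), then a neck 28 mm in diameter to the top, best gripped about 125 mm above the foot. All bars are alike; two or three are present
- spacer20_1_mid (a point): centre (half-way up) of a plain round steel spacer slug, 34 mm in diameter and 20 mm long, standing on its flat end on the bench; z axis along the slug. Needs no push: it drops to the bottom of a bore, and once in, cannot be got out again with the gripper. There are enough spacers for every bore to get the one of nearest length
- spacer20_2_mid (a point): centre (half-way up) of a plain round steel spacer slug, 34 mm in diameter and 20 mm long, standing on its flat end on the bench; z axis along the slug. Needs no push: it drops to the bottom of a bore, and once in, cannot be got out again with the gripper. There are enough spacers for every bore to get the one of nearest length
- spacer28_1_mid (a point): centre (half-way up) of a plain round steel spacer slug, 34 mm in diameter and 28 mm long, standing on its flat end on the bench; z axis along the slug. Needs no push: it drops to the bottom of a bore, and once in, cannot be got out again with the gripper. There are enough spacers for every bore to get the one of nearest length
- spacer28_2_mid (a point): centre (half-way up) of a plain round steel spacer slug, 34 mm in diameter and 28 mm long, standing on its flat end on the bench; z axis along the slug. Needs no push: it drops to the bottom of a bore, and once in, cannot be got out again with the gripper. There are enough spacers for every bore to get the one of nearest length
- spacer28_3_mid (a point): centre (half-way up) of a plain round steel spacer slug, 34 mm in diameter and 28 mm long, standing on its flat end on the bench; z axis along the slug. Needs no push: it drops to the bottom of a bore, and once in, cannot be got out again with the gripper. There are enough spacers for every bore to get the one of nearest length
- spacer36_1_mid (a point): centre (half-way up) of a plain round steel spacer slug, 34 mm in diameter and 36 mm long, standing on its flat end on the bench; z axis along the slug. Needs no push: it drops to the bottom of a bore, and once in, cannot be got out again with the gripper. There are enough spacers for every bore to get the one of nearest length
- spacer36_2_mid (a point): centre (half-way up) of a plain round steel spacer slug, 34 mm in diameter and 36 mm long, standing on its flat end on the bench; z axis along the slug. Needs no push: it drops to the bottom of a bore, and once in, cannot be got out again with the gripper. There are enough spacers for every bore to get the one of nearest length
- bottle: squeeze bottle, 64 mm in diameter and 170 mm high, standing beyond the work; origin under its centre; not part of the job
- hammer: hammer 220 mm long lying beyond the work; origin at the middle of its length on the bench; not part of the job
- gauge_case: flat wooden gauge case 90 x 150 x 45 mm beyond the work; origin under its centre; not part of the job
- bar_1: the same boring bar as point bar_1_lines; origin at the centre of its foot, z axis up along the bar
- bar_2: the same boring bar as point bar_2_lines; origin at the centre of its foot, z axis up along the bar
- bar_3: the same boring bar as point bar_3_lines; origin at the centre of its foot, z axis up along the bar
Things that resemble listed ones, but are neither listed nor needed, are in the scene too. Leave any green, turquoise or yellow look-alike of the part that bears spacer20_2_mid alone.

How it is judged (in metres and radians):
At the end, for the whole second after the job is handed in: Every bar present is upright and at rest in its own bore (axes within 4 mm), its foot on a spacer in that bore (gap under 3 mm, centred within 6 mm), and the top face of the block lies between its two lines (within 6 mm of midway) (((horizontal distance between bar_1_lines and bore_1 below 0.004 m and z of bar_1_lines in the frame of bore_1 between -0.006 and 0.006 m) or (horizontal distance between bar_1_lines and bore_2 below 0.004 m and z of bar_1_lines in the frame of bore_2 between -0.006 and 0.006 m) or (horizontal distance between bar_1_lines and bore_3 below 0.004 m and z of bar_1_lines in the frame of bore_3 between -0.006 and 0.006 m)) and ((horizontal distance between bar_1_lines and spacer20_1_mid below 0.006 m and distance between bar_1_lines and spacer20_1_mid below 0.073 m) or (horizontal distance between bar_1_lines and spacer20_2_mid below 0.006 m and distance between bar_1_lines and spacer20_2_mid below 0.073 m) or (horizontal distance between bar_1_lines and spacer28_1_mid below 0.006 m and distance between bar_1_lines and spacer28_1_mid below 0.077 m) or (horizontal distance between bar_1_lines and spacer28_2_mid below 0.006 m and distance between bar_1_lines and spacer28_2_mid below 0.077 m) or (horizontal distance between bar_1_lines and spacer28_3_mid below 0.006 m and distance between bar_1_lines and spacer28_3_mid below 0.077 m) or (horizontal distance between bar_1_lines and spacer36_1_mid below 0.006 m and distance between bar_1_lines and spacer36_1_mid below 0.081 m) or (horizontal distance between bar_1_lines and spacer36_2_mid below 0.006 m and distance between bar_1_lines and spacer36_2_mid below 0.081 m)) and angle between each of bar_1_lines, bar_2_lines, bar_3_lines's own z axis and vertical below 0.08 rad and linear speed of each of bar_1, bar_2, bar_3 below 0.02 m/s and ((horizontal distance between bar_2_lines and bore_1 below 0.004 m and z of bar_2_lines in the frame of bore_1 between -0.006 and 0.006 m) or (horizontal distance between bar_2_lines and bore_2 below 0.004 m and z of bar_2_lines in the frame of bore_2 between -0.006 and 0.006 m) or (horizontal distance between bar_2_lines and bore_3 below 0.004 m and z of bar_2_lines in the frame of bore_3 between -0.006 and 0.006 m)) and ((horizontal distance between bar_2_lines and spacer20_1_mid below 0.006 m and distance between bar_2_lines and spacer20_1_mid below 0.073 m) or (horizontal distance between bar_2_lines and spacer20_2_mid below 0.006 m and distance between bar_2_lines and spacer20_2_mid below 0.073 m) or (horizontal distance between bar_2_lines and spacer28_1_mid below 0.006 m and distance between bar_2_lines and spacer28_1_mid below 0.077 m) or (horizontal distance between bar_2_lines and spacer28_2_mid below 0.006 m and distance between bar_2_lines and spacer28_2_mid below 0.077 m) or (horizontal distance between bar_2_lines and spacer28_3_mid below 0.006 m and distance between bar_2_lines and spacer28_3_mid below 0.077 m) or (horizontal distance between bar_2_lines and spacer36_1_mid below 0.006 m and distance between bar_2_lines and spacer36_1_mid below 0.081 m) or (horizontal distance between bar_2_lines and spacer36_2_mid below 0.006 m and distance between bar_2_lines and spacer36_2_mid below 0.081 m)) and ((horizontal distance between bar_3_lines and bore_1 below 0.004 m and z of bar_3_lines in the frame of bore_1 between -0.006 and 0.006 m) or (horizontal distance between bar_3_lines and bore_2 below 0.004 m and z of bar_3_lines in the frame of bore_2 between -0.006 and 0.006 m) or (horizontal distance between bar_3_lines and bore_3 below 0.004 m and z of bar_3_lines in the frame of bore_3 between -0.006 and 0.006 m)) and ((horizontal distance between bar_3_lines and spacer20_1_mid below 0.006 m and distance between bar_3_lines and spacer20_1_mid below 0.073 m) or (horizontal distance between bar_3_lines and spacer20_2_mid below 0.006 m and distance between bar_3_lines and spacer20_2_mid below 0.073 m) or (horizontal distance between bar_3_lines and spacer28_1_mid below 0.006 m and distance between bar_3_lines and spacer28_1_mid below 0.077 m) or (horizontal distance between bar_3_lines and spacer28_2_mid below 0.006 m and distance between bar_3_lines and spacer28_2_mid below 0.077 m) or (horizontal distance between bar_3_lines and spacer28_3_mid below 0.006 m and distance between bar_3_lines and spacer28_3_mid below 0.077 m) or (horizontal distance between bar_3_lines and spacer36_1_mid below 0.006 m and distance between bar_3_lines and spacer36_1_mid below 0.081 m) or (horizontal distance between bar_3_lines and spacer36_2_mid below 0.006 m and distance between bar_3_lines and spacer36_2_mid below 0.081 m))); the robot touches nothing.
It fails at once if a boring bar is tipped over (leans more than 40 degrees) (angle between any of bar_1_lines, bar_2_lines, bar_3_lines's own z axis and vertical above 0.7 rad).
It fails at once if the bottle, hammer or gauge case is moved more than 30 mm (distance of any of bottle, hammer, gauge_case from where it was at the start of the episode above 0.03 m).
Of bar_1, bar_2, bar_3 only 2 to 3 are there at a start; the rules pass over those that are not, and their reading is None.
At some moment in a run one of spacer20_1, spacer20_2, spacer28_1, spacer28_2, spacer28_3, spacer36_1, spacer36_2 may be knocked a few centimetres aside while the robot is not near it.
It also fails if it takes over 210 s, if anything falls off the work surface, if the arm or the gripper's body presses on something with over 40 N, if the wrist force passes 120 N, or if a joint passes its speed limit or range.

### The arm

A 6-joint arm with a two-finger parallel gripper is mounted at the origin on the work surface. World frame = base frame: x ahead of the robot, y to its left, z up, the work surface at z = 0. Lengths are in m, angles in degrees, forces in N, time in s.
With the tool pointing down it reaches from about 0.375 to 0.9 m from the base axis. Payload 3.1 kg.
Tool frame: the origin (TCP) lies at the very end of the fingers, on their centre line; the grasp point (between the pads) lies 19 mm behind it; z points along the fingers, y is the direction in which the jaws open and shut (so a half turn about z gives the same grasp; the last joint's range is limited). The gripper opens to 87 mm and grips with 3 to 60 N. Pads are 19 mm wide; open, the fingers measure 117 mm over their backs; the gripper's body (75 mm by 190 mm) begins 51 mm behind the grasp point.
Start: joints at [65.575, 30.224, 82.088, -0, 67.689, -10.227], TCP at [0.153, 0.606, 0.223] pointing down, gripper open.
Joint ranges: [-176.69, 176.69], [-43.24, 126.21], [12.49, 139.97], [-82, 262], [0, 151.66], [-163.58, 163.58]. Speed limits (degrees/s): [159.86, 159.86, 180, 180, 180, 180].

### API

Orientations are given as a 3x3 rotation matrix whose columns are the frame's x, y, z axes.
In Python, from rig import bot gives the robot as it stands. The module is installed in compiled form; this text tells all that it offers.
- The arm moves only by the tool play_rows, never from a script. Its argument "targets" is a list of rows, each a list of 7 numbers: the closure, from 0 (fully open) to 1 (shut), then the shift along the world's x, y, z in m, then the turn, a rotation vector about the world's x, y, z in rad. A call has 1 to 12 rows; each row shifts and turns the commanded pose from where the row before left it; what a row does not reach is not made up. A row lasts 1/8 s, in which the tool goes at most 62.5 mm and 10.7 degrees, less where a joint would pass 70% of its speed; a pose out of reach is approached as far as the arm can. A call with a gripper value outside its range is refused whole. The fingers move at their own pace and stop on an object; the grip force is fixed at half the most. Time passes only in rows, so rows that do not move let the fingers close. It gives the time, the measured TCP pose, the force and the opening at its end, in the units of the state.
- bot.read_state(): the state, without advancing time (a new reading comes with each control period).
- bot.capture(name): name is "scene" or "side" or "wrist"; returns the picture (420x560x3 uint8, blue, green, red); there is no depth.
- bot.get_calibration(name): a dict with "fx", "fy", "cx", "cy" (pixels), "R" (3x3) and "t" (3): a world point X has camera coordinates R X + t. Camera axes: x right, y down, z forward; pixel columns grow to the right and rows downward; lengths in m; the calibration is good to about 2 mm. A picture is of the moment at which its call begins: read the wrist's pose just before it. get_calibration takes no time and is no camera call; for the wrist camera it gives the pose at the moment of the call.
- bot.hand_in(): hands the job in, once; it reports no verdict.
The state is a dict: "time_s": time; "joint_positions": joint angles; "qvel": joint speeds; "tau": joint torques, N m; "position": TCP position; "tcp_rot": TCP orientation; "force": force on the tool from outside, world axes, zero at the start; "moment": the same for the moment, N m; "opening": opening from 0.0 (shut) to 1.0 (fully open).
Only numpy, scipy, OpenCV 4.12 (cv2) and the standard library are available. Lean on these libraries where they do the work, as an engineer would, in place of code of your own. Each camera call takes 0.05 s, during which the arm holds its last target. There are 200 camera calls.

## Working session

There is one attempt and no reset: what is moved stays moved. The work goes in short steps, Python scripts to look and compute and a tool call to move; the robot and the scene stay as the last step left them, time stands still between calls to the robot, and variables do not carry over. Pictures are saved under pics/ and viewed, about 12 in all and at most 16, crops included, and the job is handed in when it is done.

Besides the shell and the picture viewer there is one more tool, called after "Emit:" as name(argument=value, ...), one argument or row to a line, values as JSON. play_rows: Moves the arm, as the interface text tells. Its arguments: {"type":"object","properties":{"targets":{"type":"array","items":{"type":"array","items":{"type":"number"}}}},"required":["targets"]}

```bash
mkdir -p pics; cat > h.py <<'E'
import numpy as np, cv2
from rig import bot
def cal(n):
    c=bot.get_calibration(n); return c,np.array(c["R"]),np.array(c["t"])
def ray(c,u,v,z):
    R,t=np.array(c["R"]),np.array(c["t"]); d=R.T@np.array([(u-c["cx"])/c["fx"],(v-c["cy"])/c["fy"],1]); o=-R.T@t
    return o+d*(z-o[2])/d[2]
def proj(c,X):
    p=np.array(c["R"])@np.array(X)+np.array(c["t"]); return np.array([c["fx"]*p[0]/p[2]+c["cx"],c["fy"]*p[1]/p[2]+c["cy"]])
E
python3 - <<'E'
from h import *
import pickle
for n in ["scene","side","wrist"]:
    c=bot.get_calibration(n); im=bot.capture(n); cv2.imwrite(f"pics/{n}0.png",im)
    R,t=np.array(c["R"]),np.array(c["t"]); print(n,c["fx"],c["cx"],c["cy"],"pos",(-R.T@t).round(3),"fwd",R[2].round(2))
s=bot.read_state(); print(s["time_s"],s["position"],np.round(s["tcp_rot"],3).tolist(),s["force"],s["opening"])
a=cv2.imread("pics/scene0.png");cv2.imwrite("pics/scene0b.png",cv2.resize(a,(800,600),interpolation=cv2.INTER_CUBIC))
a=cv2.imread("pics/side0.png");cv2.imwrite("pics/side0b.png",cv2.resize(a,(800,600),interpolation=cv2.INTER_CUBIC))
E
```

```text
scene 504.7206227496647 272.3277968458752 213.4361207110556 pos [1.311 0.093 0.994] fwd [-0.62 -0.1  -0.78]
side 390.574120345575 278.91413729049924 207.14839660144625 pos [ 0.28  -0.429  0.705] fwd [ 0.37  0.54 -0.76]
wrist 332.4891746832744 282.7295183361934 201.2412693019587 pos [0.079 0.625 0.384] fwd [ 0.27 -0.07 -0.96]
0.15 [0.15302786 0.60539411 0.22179205] [[-0.969, 0.245, -0.001], [0.245, 0.969, -0.002], [0.0, -0.002, -1.0]] [ 0.24724841 -0.43135945  0.10620563] 0.9981881328221712
```

View pics/scene0b.png

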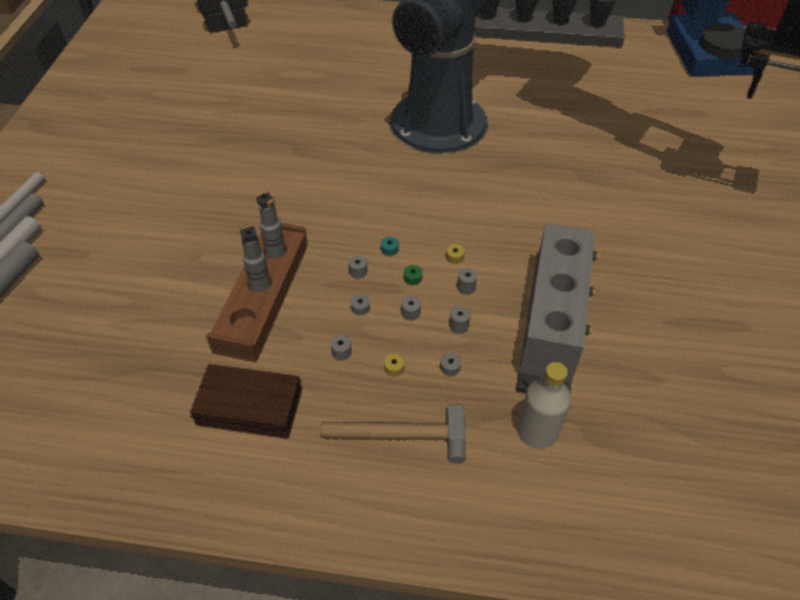

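View pics/side0b.png

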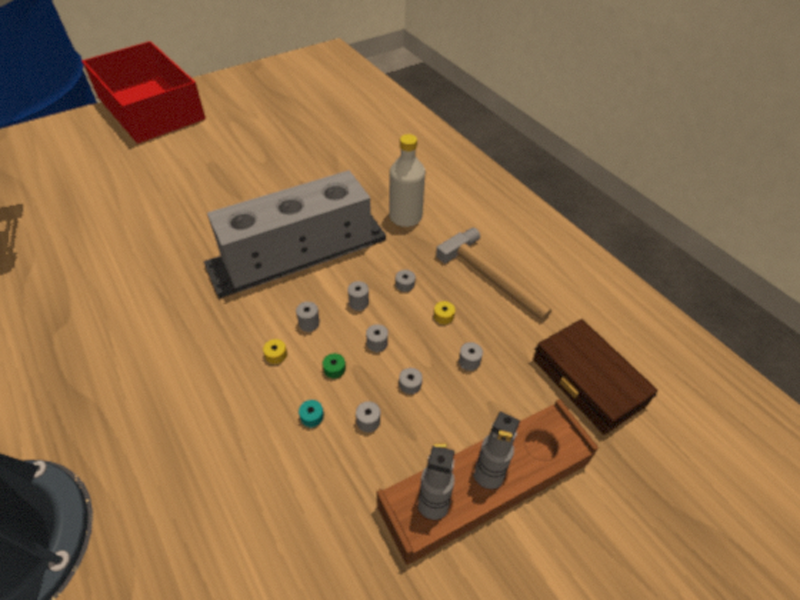

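The scene view shows two bars (about 270,235 and 255,265), with the empty rack well at (243,318). The block's bores are at (568,247), (563,282) and (558,320), and seven grey spacers lie between rack and block. The side view agrees. Next I triangulate these points and make zoomed crops.

```bash
cat >> h.py <<'E'
def tri(obs):
    A=[];b=[]
    for c,(u,v) in obs:
        R,t=np.array(c["R"]),np.array(c["t"])
        for r,val,k,f in ((0,u,"cx","fx"),(1,v,"cy","fy")):
            a=(val-c[k])/c[f]; A.append(R[r]-a*R[2]); b.append(a*t[2]-t[r])
    return np.linalg.lstsq(np.array(A),np.array(b),rcond=None)[0]
def dark(g,u,v,w=5):
    u0,v0=int(round(u)),int(round(v)); p=g[v0-w:v0+w+1,u0-w:u0+w+1].astype(float)
    m=np.clip(p.min()+0.45*(np.median(p)-p.min())-p,0,None); y,x=np.mgrid[-w:w+1,-w:w+1]
    return u0+(m*x).sum()/m.sum(), v0+(m*y).sum()/m.sum()
E
python3 - <<'E'
from h import *
cs,cd=bot.get_calibration("scene"),bot.get_calibration("side")
S=cv2.imread("pics/scene0.png");D=cv2.imread("pics/side0.png");gs,gd=S.min(2),D.min(2)
k=.7
L=dict(A=((358,262),(368,410)),B=((360,299),(410,374)),C=((341,342),(471,351)),D=((411,301),(376,330)),E=((467,273),(307,308)),F=((459,314),(358,288)),G=((451,358),(405,275)))
for n,(p,q) in L.items():
    a=dark(gs,p[0]*k,p[1]*k);b=dark(gd,q[0]*k,q[1]*k)
    X=tri([(cs,a),(cd,b)]); print(n,np.round(a,1),np.round(b,1),X.round(4),"res",np.round(proj(cs,X)-a,1),np.round(proj(cd,X)-b,1))
for n,p,q in (("b1",(568,246),(243,220)),("b2",(563,281),(290,206)),("b3",(558,319),(336,192)),("well",(243,317),(542,444))):
    X=tri([(cs,np.array(p)*k),(cd,np.array(q)*k)]);z=.04 if n=="well" else .11;print(n,X.round(4),ray(cs,p[0]*k,p[1]*k,z).round(4),ray(cd,q[0]*k,q[1]*k,z).round(4))
def crop(im,x,y,w,h,f): return cv2.resize(im[y:y+h,x:x+w],(w*f,h*f),interpolation=cv2.INTER_CUBIC)
o=np.zeros((600,800,3),np.uint8)
o[:,:400]=crop(S,145,130,80,120,5); o[:300,400:]=crop(D,275,280,80,60,5)[:,:400]; o[300:,400:]=crop(S,360,155,80,60,5) if 0 else crop(S,365,155,80,60,5)
cv2.imwrite("pics/c1.png",o)
E
```

```text
A [250.2 183.1] [257.2 287.8] [ 0.4589 -0.0985  0.0283] res [-0.1  0.1] [-0.2 -0.1]
B [251.6 210.3] [287.  263.5] [ 0.5414 -0.0804  0.0213] res [-0.  0.] [-0.1 -0. ]
C [237.9 239.4] [329.8 245.3] [ 0.6394 -0.0958  0.0297] res [-0.1  0. ] [-0.1 -0. ]
D [287.3 211.6] [263.6 232.2] [0.5397 0.0083 0.0296] res [-0.1  0. ] [-0.1 -0. ]
E [327.1 191.7] [214.2 216.1] [0.4684 0.0996 0.0372] res [-0.1  0.1] [-0.1 -0.1]
F [321.1 219.5] [250.5 202. ] [0.5575 0.0928 0.0363] res [ 0.1 -0. ] [0.1 0. ]
G [315.1 252.1] [283.2 193.1] [0.6437 0.0873 0.0214] res [ 0. -0.] [0. 0.]
b1 [0.4469 0.2604 0.1086] [0.4469 0.2611 0.11  ] [0.4468 0.2571 0.11  ]
b2 [0.5251 0.2523 0.1079] [0.5258 0.2527 0.11  ] [0.5245 0.2485 0.11  ]
b3 [0.6053 0.2438 0.1087] [0.6047 0.2449 0.11  ] [0.605  0.2403 0.11  ]
well [ 0.6197 -0.265   0.0403] [ 0.6188 -0.2639  0.04  ] [ 0.6205 -0.266   0.04  ]
```

View pics/c1.png

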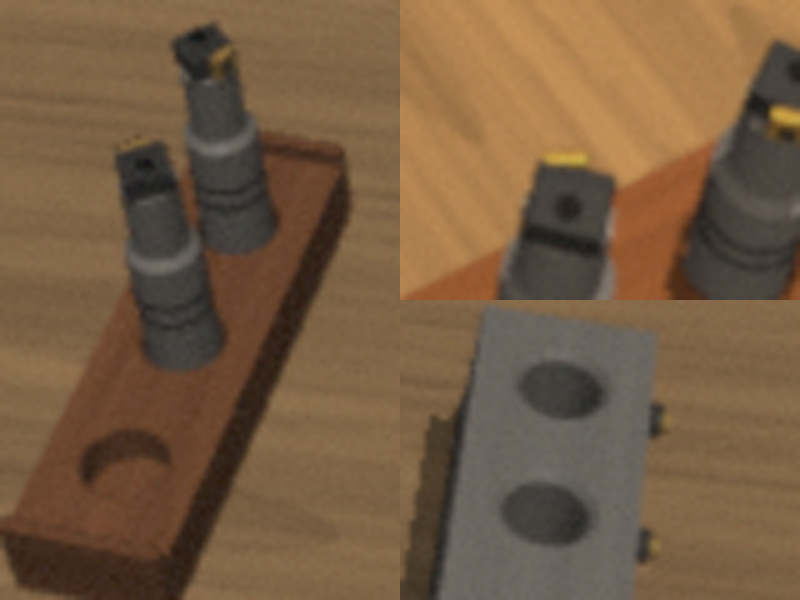

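```bash
python3 - <<'E'
from h import *
cs,cd=bot.get_calibration("scene"),bot.get_calibration("side")
S=cv2.imread("pics/scene0.png");D=cv2.imread("pics/side0.png")
for n,a,b in (("near",(185,137.6),(308.6,321.4)),("mid",(174.4,162.6),(354,294.4))):
    X=tri([(cs,a),(cd,b)]);print(n,X.round(4),np.round(proj(cs,X)-a,1),np.round(proj(cd,X)-b,1))
def crop(im,x,y,w,h,f): return cv2.resize(im[y:y+h,x:x+w],(w*f,h*f),interpolation=cv2.INTER_CUBIC)
o=crop(D,265,270,160,120,5)
# overlay expected well circles for lines from empty well
def circ(xy,z,r,col):
    for t in np.linspace(0,2*np.pi,60):
        p=(proj(cd,[xy[0]+r*np.cos(t),xy[1]+r*np.sin(t),z])-[265,270])*5; 
        if 0<=p[0]<800 and 0<=p[1]<600: cv2.circle(o,tuple(int(q) for q in p),1,col,-1)
circ((.6197,-.265),.04,.021,(0,255,0))
for n,a,b in (("near",(185,137.6),(308.6,321.4)),("mid",(174.4,162.6),(354,294.4))):
    X=tri([(cs,a),(cd,b)])
    for z,r in ((.11,.0185),(.075,.0185),(.165,.014),(.04,.021)): circ(X,z,r,(0,255,255))
cv2.imwrite("pics/c2.png",o)
E
```

```text
near [ 0.4573 -0.252   0.1646] [-0.4  0.1] [-0.6 -0.3]
mid [ 0.5418 -0.2547  0.1649] [-0.3  0.1] [-0.4 -0.2]
```

View pics/c2.png

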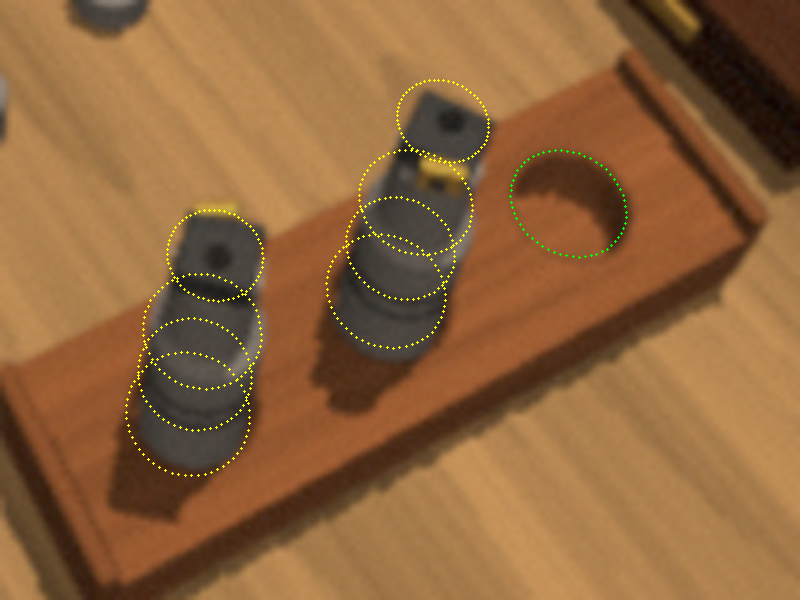

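```bash
cat >> h.py <<'E'
from scipy.optimize import minimize
th=np.linspace(0,2*np.pi,48)
def cylmask(c,x,y,segs,f=4):
    m=np.zeros((420*f,560*f),np.uint8)
    for z0,z1,r in segs:
        P=np.array([proj(c,[x+r*np.cos(t),y+r*np.sin(t),z]) for z in (z0,z1) for t in th])
        cv2.fillConvexPoly(m,cv2.convexHull(np.round((P+.5)*f).astype(np.int32)),255)
    return cv2.resize(m,(560,420),interpolation=cv2.INTER_AREA)/255.
def satmask(im,x0,y0,w,h,thr=70):
    s=cv2.cvtColor(cv2.GaussianBlur(im,(3,3),0),cv2.COLOR_BGR2HSV)[...,1].astype(float)
    m=np.zeros(s.shape);m[y0:y0+h,x0:x0+w]=(s<thr)[y0:y0+h,x0:x0+w];return m
E
python3 - <<'E'
from h import *
cs,cd=bot.get_calibration("scene"),bot.get_calibration("side")
S=cv2.imread("pics/scene0.png");D=cv2.imread("pics/side0.png")
hs=[cv2.cvtColor(i,cv2.COLOR_BGR2HSV) for i in (S,D)]
print("sat bar/rack scene",hs[0][190,179],hs[0][200,190],"side",hs[1][345,305],hs[1][360,330])
segs=[(.04,.11,.0185),(.11,.14,.014)]
for n,x0,y0 in (("near",.456,-.2565),("mid",.540,-.259)):
  for views in ([(cs,S)],[(cd,D)],[(cs,S),(cd,D)]):
    def cost(p):
        e=0
        for c,im in views:
            a=cylmask(c,p[0],p[1],segs); top=np.array([proj(c,[p[0],p[1],z]) for z in (.04,.15)])
            b=satmask(im,0,0,560,420); 
            # region of interest: dilated rendered mask, cut above z=.14
            roi=cv2.dilate(a,np.ones((9,9)))>0; 
            hm=cylmask(c,p[0],p[1],[(.14,.18,.022)])>0; roi&=~(hm&(a<.5))
            e+=np.abs(a-b)[roi].sum()/a.sum()
        return e
    r=minimize(cost,[x0,y0],method="Nelder-Mead",options=dict(initial_simplex=[[x0,y0],[x0+.004,y0],[x0,y0+.004]],xatol=2e-4,fatol=1e-3,maxiter=60))
    print(n,len(views),r.x.round(4),round(r.fun,3))
E
```

```text
sat bar/rack scene [20 22 69] [ 11 138 105] side [17 39 91] [ 12 173 158]
near 1 [ 0.46   -0.2484] 0.248
near 1 [ 0.4591 -0.2506] 0.1
near 2 [ 0.4589 -0.2493] 0.372
mid 1 [ 0.5407 -0.2568] 0.196
mid 1 [ 0.5386 -0.2578] 0.224
mid 2 [ 0.5398 -0.2575] 0.44
```

Spacers by triangulated height: A, C, D are 28 mm; B, G are 20 mm; E, F are 36 mm, which matches the listed counts. The bars stand at (0.459,-0.250) and (0.540,-0.2575), collinear with the empty well. Bores 1, 2 and 3 are near (0.447,0.259), (0.525,0.251) and (0.605,0.243). Moving now.

Emit:
play_rows(
  targets=[
    [0, 0.0297, -0.0355, 0.002, 0, 0, 0.0147],
    [0, 0.0297, -0.0355, 0.002, 0, 0, 0.0147],
    [0, 0.0297, -0.0355, 0.002, 0, 0, 0.0147],
    [0, 0.0297, -0.0355, 0.002, 0, 0, 0.0147],
    [0, 0.0297, -0.0355, 0.002, 0, 0, 0.0147],
    [0, 0.0297, -0.0355, 0.002, 0, 0, 0.0147],
    [0, 0.0297, -0.0355, 0.002, 0, 0, 0.0147],
    [0, 0.0297, -0.0355, 0.002, 0, 0, 0.0147],
    [0, 0.0297, -0.0355, 0.002, 0, 0, 0.0147],
    [0, 0.0297, -0.0355, 0.002, 0, 0, 0.0147],
    [0, 0, 0, 0, 0, 0, 0],
    [0, 0, 0, 0, 0, 0, 0],
  ],
)

```text
time_s: 1.65
position: [0.4496, 0.2509, 0.2422]
tcp_rot: [[-0.995, 0.101, -0.001], [0.101, 0.995, 0.0], [0.001, -0.0, -1.0]]
force: [0.4, 0.3, -0.1]
opening: 1.0
```

```bash
python3 - <<'E'
from h import *
s=bot.read_state(); c=bot.get_calibration("wrist"); im=bot.capture("wrist")
print(s["time_s"],s["position"],np.round(s["tcp_rot"],3).tolist(),s["force"])
o=cv2.resize(im,(800,600),interpolation=cv2.INTER_CUBIC);k=800/560
for xy,col in (((.447,.259),(0,255,255)),((.525,.2505),(0,255,0)),((.605,.2425),(255,0,255))):
    for r in (.0193,.0233):
        P=np.array([proj(c,[xy[0]+r*np.cos(t),xy[1]+r*np.sin(t),.11]) for t in th]); cv2.polylines(o,[np.round((P+.5)*k*8).astype(np.int32)],True,col,1,cv2.LINE_AA,3)
cv2.imwrite("pics/w1raw.png",im);cv2.imwrite("pics/w1.png",o)
E
```

```text
1.65 [0.44958999 0.25091345 0.24222342] [[-0.995, 0.101, -0.001], [0.101, 0.995, 0.0], [0.001, -0.0, -1.0]] [ 0.38781776  0.34944636 -0.08014011]
```

View pics/w1.png

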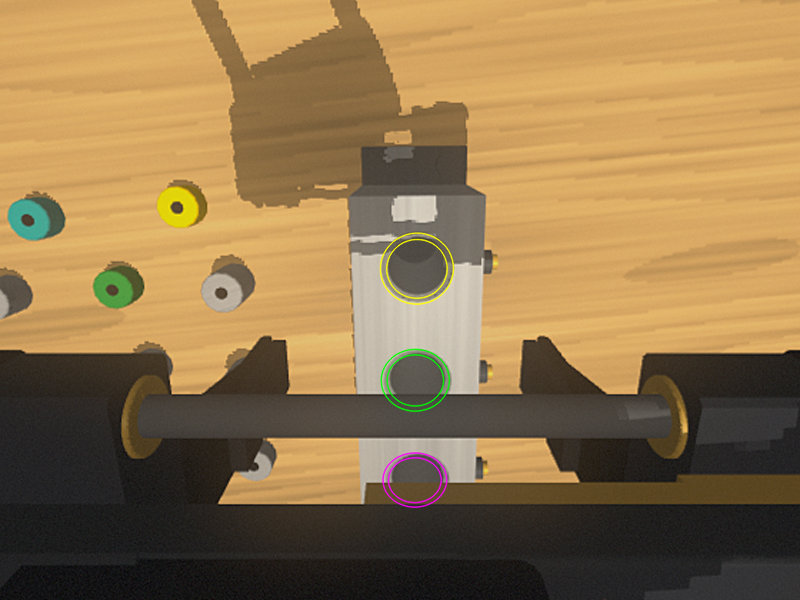

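The wrist view puts all three projected bore rings (417,268), (416,380) and (415,480) on the dark bores to about 1 mm. Going to the near bar.

Emit:
play_rows(
  targets=[
    [0, 0.001, -0.05, 0, 0, 0, 0],
    [0, 0.001, -0.05, 0, 0, 0, 0],
    [0, 0.001, -0.05, 0, 0, 0, 0],
    [0, 0.001, -0.05, 0, 0, 0, 0],
    [0, 0.001, -0.05, 0, 0, 0, 0],
    [0, 0.001, -0.05, 0, 0, 0, 0],
    [0, 0.001, -0.05, 0, 0, 0, 0],
    [0, 0.001, -0.05, 0, 0, 0, 0],
    [0, 0.001, -0.05, 0, 0, 0, 0],
    [0, 0.0004, -0.0506, 0, 0, 0, 0],
    [0, 0, 0, 0, 0, 0, 0],
    [0, 0, 0, 0, 0, 0, 0],
  ],
)

```text
time_s: 3.2
position: [0.4594, -0.2479, 0.2421]
tcp_rot: [[-0.995, 0.1, -0.001], [0.1, 0.995, 0.002], [0.001, 0.002, -1.0]]
force: [-0.2, 0.4, -0.5]
opening: 0.998
```

```bash
python3 - <<'E'
from h import *
s=bot.read_state(); c=bot.get_calibration("wrist"); im=bot.capture("wrist")
print(s["time_s"],s["position"],s["force"])
o=cv2.resize(im,(800,600),interpolation=cv2.INTER_CUBIC);k=800/560
for xy,col in (((.459,-.2497),(0,255,255)),((.5398,-.2575),(0,255,0))):
    for r,z in ((.0185,.11),(.014,.165),(.014,.11),(.0185,.04)):
        P=np.array([proj(c,[xy[0]+r*np.cos(t),xy[1]+r*np.sin(t),z]) for t in th]); cv2.polylines(o,[np.round((P+.5)*k*8).astype(np.int32)],True,col,1,cv2.LINE_AA,3)
cv2.imwrite("pics/w2raw.png",im);cv2.imwrite("pics/w2.png",o)
E
```

```text
3.2 [ 0.45940363 -0.24794012  0.24214171] [-0.15884718  0.3910306  -0.45853584]
```

View pics/w2.png

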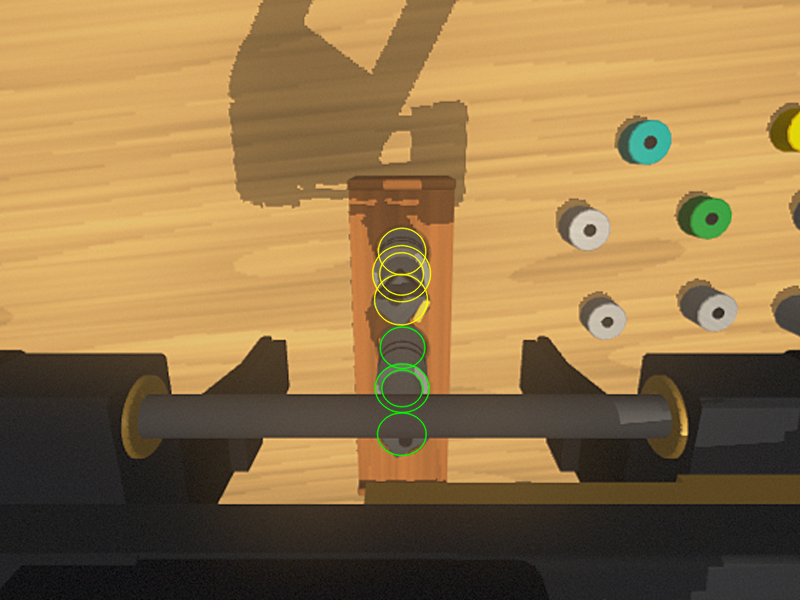

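The projected bar rings coincide with both bars (near bar at about (400,270), mid bar at about (402,390)). Descending to grip the near bar at 125 mm above its foot.

Emit:
play_rows(
  targets=[
    [0, 0, 0, -0.03, 0, 0, 0],
    [0, 0, 0, -0.03, 0, 0, 0],
    [0, 0, 0, -0.03, 0, 0, 0],
    [0, 0, 0, -0.031, 0, 0, 0],
    [0, 0, 0, 0, 0, 0, 0],
    [0, 0, 0, 0, 0, 0, 0],
  ],
)

```text
time_s: 4.0
position: [0.4603, -0.249, 0.1225]
tcp_rot: [[-0.995, 0.099, 0.001], [0.099, 0.995, -0.001], [-0.001, -0.001, -1.0]]
force: [0.2, -0.2, -0.3]
opening: 0.997
```

Emit:
play_rows(
  targets=[
    [1, 0, 0, 0, 0, 0, 0],
    [1, 0, 0, 0, 0, 0, 0],
    [1, 0, 0, 0, 0, 0, 0],
    [1, 0, 0, 0, 0, 0, 0],
    [1, 0, 0, 0, 0, 0, 0],
    [1, 0, 0, 0, 0, 0, 0],
    [1, 0, 0, 0, 0, 0, 0],
    [1, 0, 0, 0, 0, 0, 0],
  ],
)

```text
time_s: 5.0
position: [0.4596, -0.2497, 0.1215]
tcp_rot: [[-0.995, 0.101, -0.0], [0.101, 0.995, -0.0], [0.0, -0.0, -1.0]]
force: [-0.7, -0.0, -0.6]
opening: 0.315
```

Emit:
play_rows(
  targets=[
    [1, 0, 0, 0.02, 0, 0, 0],
    [1, 0, 0, 0.04, 0, 0, 0],
    [1, 0, 0, 0.04, 0, 0, 0],
    [1, 0, 0, 0.03, 0, 0, 0],
    [1, 0, 0, 0, 0, 0, 0],
    [1, 0, 0, 0, 0, 0, 0],
  ],
)

```text
time_s: 5.75
position: [0.4583, -0.2486, 0.2496]
tcp_rot: [[-0.995, 0.101, -0.003], [0.101, 0.995, 0.003], [0.004, 0.003, -1.0]]
force: [-0.4, 0.0, -5.9]
opening: 0.313
```

Emit:
play_rows(
  targets=[
    [1, -0.0012, 0.02, 0, 0, 0, 0],
    [1, -0.0012, 0.04, 0, 0, 0, 0],
    [1, -0.0012, 0.049, 0, 0, 0, 0],
    [1, -0.0012, 0.05, 0, 0, 0, 0],
    [1, -0.0012, 0.05, 0, 0, 0, 0],
    [1, -0.0012, 0.05, 0, 0, 0, 0],
    [1, -0.0012, 0.05, 0, 0, 0, 0],
    [1, -0.0012, 0.05, 0, 0, 0, 0],
    [1, -0.0012, 0.05, 0, 0, 0, 0],
    [1, -0.0012, 0.05, 0, 0, 0, 0],
    [1, 0, 0.03, 0, 0, 0, 0],
    [1, 0, 0.02, 0, 0, 0, 0],
  ],
)

```text
time_s: 7.25
position: [0.445, 0.2613, 0.2499]
tcp_rot: [[-0.995, 0.098, -0.004], [0.098, 0.995, -0.001], [0.004, -0.001, -1.0]]
force: [0.9, -0.2, -5.8]
opening: 0.317
```

Emit:
play_rows(
  targets=[
    [1, 0, 0, 0, 0, 0, 0],
    [1, 0, 0, 0, 0, 0, 0],
    [1, 0, 0, 0, 0, 0, 0],
  ],
)

```text
time_s: 7.62
position: [0.4471, 0.2586, 0.2511]
tcp_rot: [[-0.995, 0.101, -0.001], [0.101, 0.995, -0.001], [0.001, -0.001, -1.0]]
force: [-0.0, 0.3, -5.4]
opening: 0.318
```

```bash
python3 - <<'E'
from h import *
s=bot.read_state(); c=bot.get_calibration("wrist"); im=bot.capture("wrist")
print(s["time_s"],s["position"],s["force"])
p=np.array(s["position"])
o=cv2.resize(im,(800,600),interpolation=cv2.INTER_CUBIC);k=800/560
def ring(xy,r,z,col):
        P=np.array([proj(c,[xy[0]+r*np.cos(t),xy[1]+r*np.sin(t),z]) for t in th]); cv2.polylines(o,[np.round((P+.5)*k*8).astype(np.int32)],True,col,1,cv2.LINE_AA,3)
f=p[2]-.1065
for h in (0,.06,.095): ring(p,.0185,f+h,(0,255,255))
ring((.447,.259),.0193,.11,(0,255,0)); ring((.525,.2505),.0193,.11,(0,255,0))
cv2.imwrite("pics/w3.png",o)
E
```

```text
7.625 [0.44712467 0.25857553 0.25110533] [-0.02899178  0.27653865 -5.43284623]
```

View pics/w3.png

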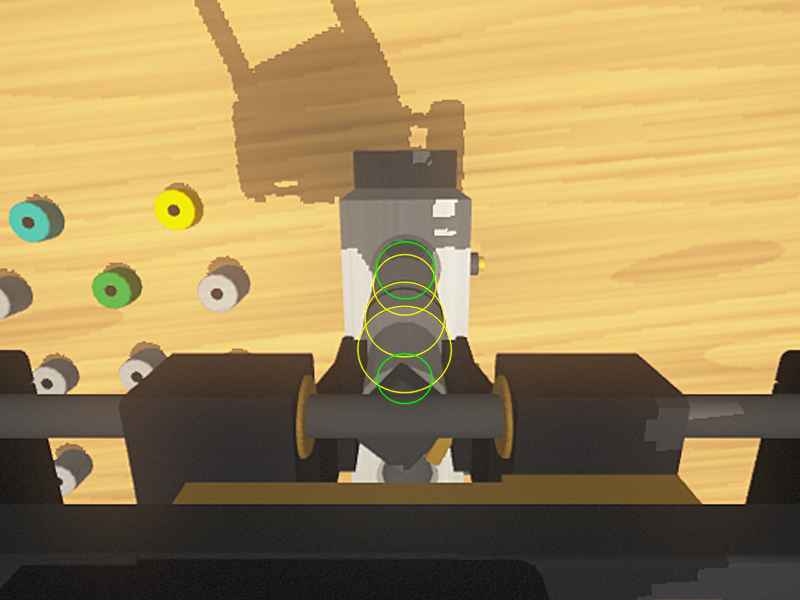

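The wrist view shows the bar upright in the jaws above bore 1, and the predicted foot ring (405,285) sits over the bore. Descending gently into the mouth.

Emit:
play_rows(
  targets=[
    [1, 0, 0, -0.02, 0, 0, 0],
    [1, 0, 0, -0.01, 0, 0, 0],
    [1, 0, 0, -0.005, 0, 0, 0],
    [1, 0, 0, -0.004, 0, 0, 0],
    [1, 0, 0, -0.004, 0, 0, 0],
    [1, 0, 0, 0, 0, 0, 0],
  ],
)

```text
time_s: 8.43
position: [0.4471, 0.2595, 0.2094]
tcp_rot: [[-0.995, 0.101, -0.001], [0.101, 0.995, 0.0], [0.001, 0.0, -1.0]]
force: [-3.6, -0.1, 1.7]
opening: 0.316
```

Emit:
play_rows(
  targets=[
    [1, 0, 0, -0.004, 0, 0, 0],
    [1, 0, 0, -0.004, 0, 0, 0],
    [1, 0, 0, 0, 0, 0, 0],
  ],
)

```text
time_s: 8.8
position: [0.4471, 0.2589, 0.1996]
tcp_rot: [[-0.995, 0.1, -0.002], [0.1, 0.995, -0.001], [0.001, -0.001, -1.0]]
force: [-1.1, -0.6, -6.0]
opening: 0.315
```

Emit:
play_rows(
  targets=[
    [1, 0, 0, -0.005, 0, 0, 0],
    [1, 0, 0, -0.005, 0, 0, 0],
    [1, 0, 0, -0.005, 0, 0, 0],
    [1, 0, 0, -0.005, 0, 0, 0],
    [1, 0, 0, -0.005, 0, 0, 0],
    [1, 0, 0, 0, 0, 0, 0],
  ],
)

```text
time_s: 9.55
position: [0.4469, 0.259, 0.1743]
tcp_rot: [[-0.995, 0.101, -0.002], [0.101, 0.995, -0.001], [0.002, -0.001, -1.0]]
force: [-2.2, -3.1, -8.7]
opening: 0.315
```

Emit:
play_rows(
  targets=[
    [1, 0, 0, -0.005, 0, 0, 0],
    [1, 0, 0, -0.005, 0, 0, 0],
    [1, 0, 0, -0.005, 0, 0, 0],
    [1, 0, 0, -0.005, 0, 0, 0],
    [1, 0, 0, -0.005, 0, 0, 0],
    [1, 0, 0, 0, 0, 0, 0],
  ],
)

```text
time_s: 10.3
position: [0.4467, 0.2591, 0.1496]
tcp_rot: [[-0.995, 0.101, -0.002], [0.101, 0.995, -0.001], [0.002, -0.001, -1.0]]
force: [-4.1, -2.3, -6.9]
opening: 0.312
```

Emit:
play_rows(
  targets=[
    [1, -0.0005, 0, -0.003, 0, 0, 0],
    [1, 0, 0, -0.003, 0, 0, 0],
    [1, 0, 0, 0, 0, 0, 0],
  ],
)

```text
time_s: 10.68
position: [0.4466, 0.2591, 0.144]
tcp_rot: [[-0.995, 0.101, -0.001], [0.101, 0.995, -0.0], [0.001, -0.001, -1.0]]
force: [-3.5, -2.3, -6.2]
opening: 0.314
```

Emit:
play_rows(
  targets=[
    [1, 0, 0, -0.002, 0, 0, 0],
    [1, 0, 0, -0.002, 0, 0, 0],
    [1, 0, 0, 0, 0, 0, 0],
  ],
)

```text
time_s: 11.05
position: [0.4466, 0.2591, 0.1403]
tcp_rot: [[-0.995, 0.101, -0.001], [0.101, 0.995, -0.0], [0.001, -0.001, -1.0]]
force: [-3.6, -3.2, -4.3]
opening: 0.316
```

Emit:
play_rows(
  targets=[
    [1, 0, 0, -0.002, 0, 0, 0],
    [1, 0, 0, -0.002, 0, 0, 0],
    [1, 0, 0, 0, 0, 0, 0],
  ],
)

```text
time_s: 11.42
position: [0.4465, 0.2591, 0.1363]
tcp_rot: [[-0.995, 0.101, -0.001], [0.101, 0.995, -0.0], [0.001, -0.001, -1.0]]
force: [-3.5, -1.6, -5.7]
opening: 0.315
```

Emit:
play_rows(
  targets=[
    [1, 0, 0, -0.002, 0, 0, 0],
    [1, 0, 0, -0.002, 0, 0, 0],
    [1, 0, 0, 0, 0, 0, 0],
  ],
)

```text
time_s: 11.8
position: [0.4465, 0.2591, 0.1322]
tcp_rot: [[-0.995, 0.101, -0.001], [0.101, 0.995, -0.0], [0.001, -0.001, -1.0]]
force: [-4.8, -3.5, -6.6]
opening: 0.314
```

Emit:
play_rows(
  targets=[
    [1, 0, 0, -0.002, 0, 0, 0],
    [1, 0, 0, -0.002, 0, 0, 0],
    [1, 0, 0, 0, 0, 0, 0],
  ],
)

```text
time_s: 12.18
position: [0.4464, 0.2591, 0.1283]
tcp_rot: [[-0.995, 0.101, -0.002], [0.101, 0.995, -0.0], [0.001, -0.001, -1.0]]
force: [-5.0, -2.7, -4.8]
opening: 0.315
```

Emit:
play_rows(
  targets=[
    [1, 0, 0, -0.002, 0, 0, 0],
    [1, 0, 0, -0.002, 0, 0, 0],
    [1, 0, 0, 0, 0, 0, 0],
  ],
)

```text
time_s: 12.55
position: [0.4463, 0.2591, 0.1242]
tcp_rot: [[-0.995, 0.101, -0.002], [0.101, 0.995, -0.0], [0.002, -0.001, -1.0]]
force: [-4.1, -3.4, -6.3]
opening: 0.317
```

Emit:
play_rows(
  targets=[
    [1, 0, 0, -0.002, 0, 0, 0],
    [1, 0, 0, -0.002, 0, 0, 0],
    [1, 0, 0, 0, 0, 0, 0],
  ],
)

```text
time_s: 12.92
position: [0.4466, 0.2592, 0.1228]
tcp_rot: [[-0.995, 0.1, -0.0], [0.1, 0.995, -0.0], [0.0, -0.0, -1.0]]
force: [-9.1, -4.2, 15.0]
opening: 0.315
```

Emit:
play_rows(
  targets=[
    [1, 0, 0, -0.002, 0, 0, 0],
    [1, 0, 0, 0, 0, 0, 0],
  ],
)

```text
time_s: 13.18
position: [0.4475, 0.2591, 0.1217]
tcp_rot: [[-0.995, 0.1, 0.002], [0.1, 0.995, -0.0], [-0.002, -0.0, -1.0]]
force: [-9.6, -6.1, 19.5]
opening: 0.312
```

Emit:
play_rows(
  targets=[
    [1, 0.0005, 0, 0.006, 0, 0, 0],
    [1, 0, 0, 0.01, 0, 0, 0],
    [1, 0, 0, 0.01, 0, 0, 0],
    [1, 0, 0, 0, 0, 0, 0],
  ],
)

```text
time_s: 13.68
position: [0.448, 0.2591, 0.146]
tcp_rot: [[-0.995, 0.1, 0.001], [0.1, 0.995, -0.001], [-0.001, -0.0, -1.0]]
force: [-2.5, -4.0, -1.5]
opening: 0.315
```

Emit:
play_rows(
  targets=[
    [1, 0, 0, 0.02, 0, 0, 0],
    [1, 0, 0, 0.02, 0, 0, 0],
    [1, 0, 0, 0.02, 0, 0, 0],
    [1, 0, 0, 0.02, 0, 0, 0],
    [1, 0, 0, 0.02, 0, 0, 0],
    [1, 0, 0, 0, 0, 0, 0],
    [1, 0, 0, 0, 0, 0, 0],
  ],
)

```text
time_s: 14.55
position: [0.4481, 0.2598, 0.2447]
tcp_rot: [[-0.995, 0.101, 0.002], [0.101, 0.995, 0.001], [-0.001, 0.001, -1.0]]
force: [0.6, -0.1, -5.7]
opening: 0.317
```

```bash
python3 - <<'E'
from h import *
s=bot.read_state(); p=np.array(s["position"]);f=p[2]-.1065
outs=[]
for n in ("scene","side"):
    c=bot.get_calibration(n); im=bot.capture(n); cv2.imwrite(f"pics/{n}4.png",im)
    q=proj(c,[p[0],p[1],f+.05]); x,y=int(q[0])-27,int(q[1])-40
    w,h,k=54,80,7
    o=cv2.resize(im[y:y+h,x:x+w],(w*k,h*k),interpolation=cv2.INTER_CUBIC); o2=o.copy()
    for hh in (0,.054,.066,.095):
        P=np.array([proj(c,[p[0]+.0185*np.cos(t),p[1]+.0185*np.sin(t),f+hh]) for t in th]); cv2.polylines(o2,[np.round((P-[x,y]+.5)*k*8).astype(np.int32)],True,(0,255,255),1,cv2.LINE_AA,3)
    outs.append(np.hstack([o2]))
print(s["time_s"],p,f)
cv2.imwrite("pics/c4.png",np.hstack(outs))
E
```

```text
14.55 [0.44806343 0.25976577 0.24472822] 0.13822822473590435
```

View pics/c4.png

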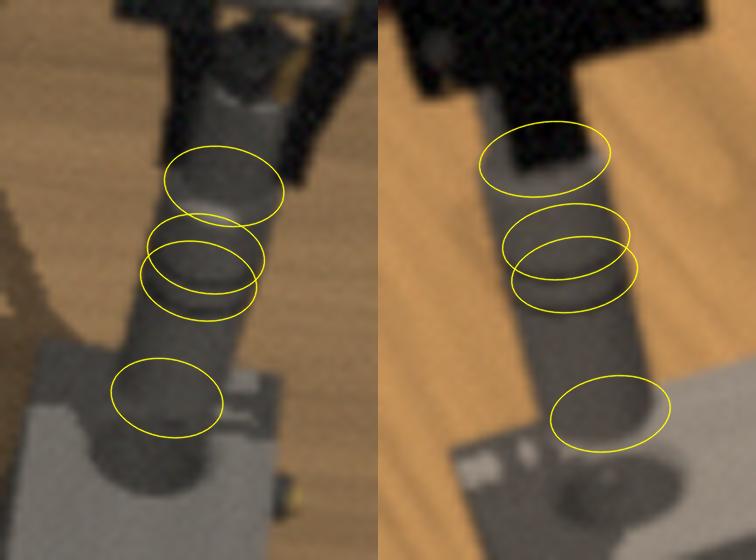

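The crops show the bar clear of bore 1. Its foot is about 3 mm off the predicted ring, a slight tilt in the grip, and the lines sit a little higher than predicted. Bore 1 bottomed at about 92–94 mm, a sink of about 33 mm. I'll probe bore 2, then cross-check with images.

Emit:
play_rows(
  targets=[
    [1, 0.02, -0.0025, 0, 0, 0, 0],
    [1, 0.02, -0.0025, 0, 0, 0, 0],
    [1, 0.02, -0.002, 0, 0, 0, 0],
    [1, 0.02, -0.0025, 0, 0, 0, 0],
    [1, 0, 0, 0, 0, 0, 0],
    [1, 0, 0, 0, 0, 0, 0],
    [1, 0, 0, -0.015, 0, 0, 0],
    [1, 0, 0, 0, 0, 0, 0],
  ],
)

```text
time_s: 15.65
position: [0.5254, 0.2495, 0.2276]
tcp_rot: [[-0.995, 0.1, -0.005], [0.1, 0.995, -0.001], [0.005, -0.002, -1.0]]
force: [-0.2, 0.2, -4.8]
opening: 0.318
```

Emit:
play_rows(
  targets=[
    [1, 0, 0, -0.006, 0, 0, 0],
    [1, 0, 0, -0.004, 0, 0, 0],
    [1, 0, 0, -0.004, 0, 0, 0],
    [1, 0, 0, 0, 0, 0, 0],
  ],
)

```text
time_s: 16.15
position: [0.5274, 0.2497, 0.2152]
tcp_rot: [[-0.995, 0.101, -0.001], [0.101, 0.995, -0.0], [0.001, -0.0, -1.0]]
force: [0.4, -0.1, -5.4]
opening: 0.317
```

Emit:
play_rows(
  targets=[
    [1, 0, 0, -0.003, 0, 0, 0],
    [1, 0, 0, -0.003, 0, 0, 0],
    [1, 0, 0, 0, 0, 0, 0],
  ],
)

```text
time_s: 16.52
position: [0.5276, 0.2498, 0.2093]
tcp_rot: [[-0.995, 0.101, -0.0], [0.101, 0.995, 0.0], [0.0, 0.0, -1.0]]
force: [0.6, 0.3, -5.3]
opening: 0.318
```

Emit:
play_rows(
  targets=[
    [1, 0, 0, -0.004, 0, 0, 0],
    [1, 0, 0, -0.004, 0, 0, 0],
    [1, 0, 0, -0.004, 0, 0, 0],
    [1, 0, 0, 0, 0, 0, 0],
  ],
)

```text
time_s: 17.02
position: [0.5277, 0.2504, 0.1969]
tcp_rot: [[-0.995, 0.101, -0.0], [0.101, 0.995, 0.001], [0.0, 0.001, -1.0]]
force: [1.4, 3.7, -7.2]
opening: 0.312
```

Emit:
play_rows(
  targets=[
    [1, 0, 0, -0.005, 0, 0, 0],
    [1, 0, 0, -0.005, 0, 0, 0],
    [1, 0, 0, -0.005, 0, 0, 0],
    [1, 0, 0, -0.005, 0, 0, 0],
    [1, 0, 0, 0, 0, 0, 0],
  ],
)

```text
time_s: 17.65
position: [0.5275, 0.2504, 0.1767]
tcp_rot: [[-0.995, 0.101, -0.0], [0.101, 0.995, 0.001], [0.0, 0.001, -1.0]]
force: [-0.9, 6.1, -4.8]
opening: 0.315
```

Emit:
play_rows(
  targets=[
    [1, 0, 0, -0.005, 0, 0, 0],
    [1, 0, 0, -0.005, 0, 0, 0],
    [1, 0, 0, -0.005, 0, 0, 0],
    [1, 0, 0, -0.005, 0, 0, 0],
    [1, 0, 0, 0, 0, 0, 0],
  ],
)

```text
time_s: 18.27
position: [0.5273, 0.2506, 0.1567]
tcp_rot: [[-0.995, 0.101, -0.001], [0.101, 0.995, 0.001], [0.001, 0.001, -1.0]]
force: [-0.3, 6.5, -4.7]
opening: 0.316
```

Emit:
play_rows(
  targets=[
    [1, 0, 0.001, -0.005, 0, 0, 0],
    [1, 0, 0, -0.005, 0, 0, 0],
    [1, 0, 0, 0, 0, 0, 0],
  ],
)

```text
time_s: 18.65
position: [0.5271, 0.2508, 0.1464]
tcp_rot: [[-0.995, 0.101, -0.001], [0.101, 0.995, -0.0], [0.001, -0.0, -1.0]]
force: [-1.3, 4.9, -4.5]
opening: 0.316
```

Emit:
play_rows(
  targets=[
    [1, 0, 0, -0.002, 0, 0, 0],
    [1, 0, 0, -0.002, 0, 0, 0],
    [1, 0, 0, -0.002, 0, 0, 0],
    [1, 0, 0, 0, 0, 0, 0],
  ],
)

```text
time_s: 19.15
position: [0.5272, 0.2509, 0.1411]
tcp_rot: [[-0.995, 0.101, -0.001], [0.101, 0.995, 0.0], [0.001, 0.0, -1.0]]
force: [-2.3, 5.0, -2.3]
opening: 0.317
```

Emit:
play_rows(
  targets=[
    [1, 0, 0, -0.002, 0, 0, 0],
    [1, 0, 0, -0.002, 0, 0, 0],
    [1, 0, 0, 0, 0, 0, 0],
  ],
)

```text
time_s: 19.52
position: [0.5271, 0.2509, 0.1372]
tcp_rot: [[-0.995, 0.101, -0.001], [0.101, 0.995, 0.0], [0.001, 0.0, -1.0]]
force: [-2.3, 5.5, -2.1]
opening: 0.315
```

Emit:
play_rows(
  targets=[
    [1, 0, 0, -0.002, 0, 0, 0],
    [1, 0, 0, -0.002, 0, 0, 0],
    [1, 0, 0, 0, 0, 0, 0],
  ],
)

```text
time_s: 19.9
position: [0.527, 0.2509, 0.1332]
tcp_rot: [[-0.995, 0.101, -0.001], [0.101, 0.995, 0.0], [0.001, 0.0, -1.0]]
force: [-1.6, 5.8, -2.0]
opening: 0.322
```

Emit:
play_rows(
  targets=[
    [1, 0, 0, -0.002, 0, 0, 0],
    [1, 0, 0, -0.002, 0, 0, 0],
    [1, 0, 0, 0, 0, 0, 0],
  ],
)

```text
time_s: 20.27
position: [0.5269, 0.251, 0.1292]
tcp_rot: [[-0.995, 0.101, -0.001], [0.101, 0.995, 0.0], [0.001, 0.0, -1.0]]
force: [-3.3, 5.7, -1.6]
opening: 0.312
```

Emit:
play_rows(
  targets=[
    [1, 0, 0, -0.002, 0, 0, 0],
    [1, 0, 0, 0, 0, 0, 0],
  ],
)

```text
time_s: 20.52
position: [0.5268, 0.251, 0.127]
tcp_rot: [[-0.995, 0.101, -0.002], [0.101, 0.995, 0.0], [0.002, 0.0, -1.0]]
force: [-2.2, 5.8, -1.5]
opening: 0.313
```

Emit:
play_rows(
  targets=[
    [1, 0, 0, -0.002, 0, 0, 0],
    [1, 0, 0, 0, 0, 0, 0],
  ],
)

```text
time_s: 20.78
position: [0.5268, 0.251, 0.1251]
tcp_rot: [[-0.995, 0.101, -0.002], [0.101, 0.995, 0.0], [0.002, -0.0, -1.0]]
force: [-2.7, 5.1, -1.2]
opening: 0.311
```

Emit:
play_rows(
  targets=[
    [1, 0, 0, -0.002, 0, 0, 0],
    [1, 0, 0, 0, 0, 0, 0],
  ],
)

```text
time_s: 21.02
position: [0.5268, 0.251, 0.123]
tcp_rot: [[-0.995, 0.101, -0.002], [0.101, 0.995, 0.0], [0.002, 0.0, -1.0]]
force: [-2.8, 5.6, -1.6]
opening: 0.319
```

Emit:
play_rows(
  targets=[
    [1, 0, 0, -0.002, 0, 0, 0],
    [1, 0, 0, 0, 0, 0, 0],
  ],
)

```text
time_s: 21.28
position: [0.5267, 0.251, 0.1211]
tcp_rot: [[-0.995, 0.101, -0.002], [0.101, 0.995, 0.0], [0.002, -0.0, -1.0]]
force: [-3.2, 5.2, -2.3]
opening: 0.312
```

Emit:
play_rows(
  targets=[
    [1, 0, 0, -0.002, 0, 0, 0],
    [1, 0, 0, 0, 0, 0, 0],
  ],
)

```text
time_s: 21.52
position: [0.5266, 0.251, 0.119]
tcp_rot: [[-0.995, 0.101, -0.002], [0.101, 0.995, 0.0], [0.002, -0.0, -1.0]]
force: [-3.4, 5.9, -2.9]
opening: 0.313
```

Emit:
play_rows(
  targets=[
    [1, 0, 0, -0.002, 0, 0, 0],
    [1, 0, 0, 0, 0, 0, 0],
  ],
)

```text
time_s: 21.78
position: [0.5266, 0.251, 0.1171]
tcp_rot: [[-0.995, 0.101, -0.002], [0.101, 0.995, 0.0], [0.002, -0.0, -1.0]]
force: [-3.5, 5.5, -2.1]
opening: 0.314
```

Emit:
play_rows(
  targets=[
    [1, 0, 0, -0.001, 0, 0, 0],
    [1, 0, 0, 0, 0, 0, 0],
  ],
)

```text
time_s: 22.02
position: [0.5267, 0.251, 0.1164]
tcp_rot: [[-0.995, 0.101, -0.002], [0.101, 0.995, 0.0], [0.002, -0.0, -1.0]]
force: [-3.9, 4.9, 0.9]
opening: 0.311
```

Emit:
play_rows(
  targets=[
    [1, 0, 0, -0.001, 0, 0, 0],
    [1, 0, 0, 0, 0, 0, 0],
  ],
)

```text
time_s: 22.28
position: [0.5267, 0.251, 0.1164]
tcp_rot: [[-0.995, 0.1, -0.001], [0.1, 0.995, 0.0], [0.001, 0.0, -1.0]]
force: [-6.1, 5.2, 6.8]
opening: 0.315
```

Emit:
play_rows(
  targets=[
    [1, 0, 0, -0.001, 0, 0, 0],
    [1, 0, 0, 0, 0, 0, 0],
  ],
)

```text
time_s: 22.52
position: [0.5267, 0.2511, 0.1163]
tcp_rot: [[-0.995, 0.1, -0.001], [0.1, 0.995, 0.0], [0.001, 0.0, -1.0]]
force: [-7.0, 3.9, 12.0]
opening: 0.315
```

Bore 2 bottoms about 6 mm deeper than bore 1, so it takes a 36. Releasing the bar here, then checking visually to settle bore 1.

Emit:
play_rows(
  targets=[
    [0, 0, 0, 0, 0, 0, 0],
    [0, 0, 0, 0, 0, 0, 0],
    [0, 0, 0, 0, 0, 0, 0],
    [0, 0, 0, 0, 0, 0, 0],
    [0, 0, 0, 0.02, 0, 0, 0],
    [0, 0, 0, 0.03, 0, 0, 0],
    [0, 0, 0, 0.03, 0, 0, 0],
    [0, 0, 0, 0.03, 0, 0, 0],
    [0, 0, 0, 0, 0, 0, 0],
  ],
)

```text
time_s: 23.65
position: [0.5294, 0.2511, 0.2269]
tcp_rot: [[-0.995, 0.101, 0.006], [0.101, 0.995, 0.001], [-0.006, 0.002, -1.0]]
force: [1.1, -0.1, -0.8]
opening: 0.998
```

Emit:
play_rows(
  targets=[
    [0, -0.015, -0.037, 0, 0, 0, 0],
    [0, -0.015, -0.038, 0, 0, 0, 0],
    [0, -0.015, -0.038, 0, 0, 0, 0],
    [0, -0.0145, -0.038, 0, 0, 0, 0],
    [0, 0, 0, 0, 0, 0, 0],
    [0, 0, 0, 0, 0, 0, 0],
    [0, 0, 0, 0, 0, 0, 0],
  ],
)

```text
time_s: 24.52
position: [0.4684, 0.1006, 0.2242]
tcp_rot: [[-0.995, 0.1, -0.0], [0.1, 0.995, 0.0], [0.0, 0.0, -1.0]]
force: [0.6, 0.7, -0.1]
opening: 1.001
```

```bash
python3 - <<'E'
from h import *
s=bot.read_state(); print(s["time_s"],s["position"],s["force"],s["opening"])
outs=[]
for n in ("scene","side"):
    c=bot.get_calibration(n); im=bot.capture(n); cv2.imwrite(f"pics/{n}5.png",im)
    q=proj(c,[.526,.2505,.13]); w,h,k=66,86,6
    x,y=int(q[0])-w//2,int(q[1])-h//2
    o=cv2.resize(im[y:y+h,x:x+w],(w*k,h*k),interpolation=cv2.INTER_CUBIC)
    print(n,x,y); outs.append(o)
cv2.imwrite("pics/c5.png",np.hstack(outs))
E
```

```text
24.525 [0.46844836 0.10055383 0.22415468] [ 0.56076123  0.74362022 -0.06471831] 1.0006211196077248
scene 361 147
side 169 93
```

View pics/c5.png

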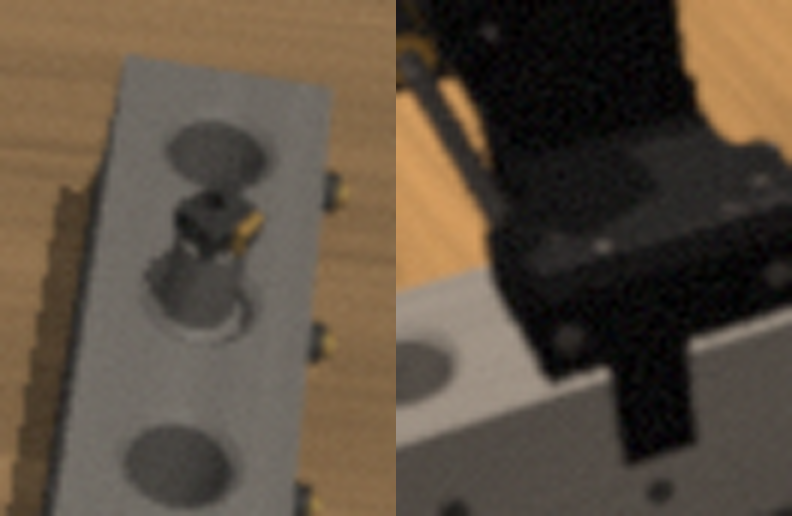

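The scene crop shows the bar in bore 2 at about (205,280) with its shoulder just below the face. I'll get its exact height by touching its top lightly with the closed fingertips.

Emit:
play_rows(
  targets=[
    [1, 0.0145, 0.0375, 0, 0, 0, 0],
    [1, 0.0145, 0.0375, 0, 0, 0, 0],
    [1, 0.0145, 0.0375, 0, 0, 0, 0],
    [1, 0.0145, 0.0375, 0, 0, 0, 0],
    [1, 0, 0, 0, 0, 0, 0],
    [1, 0, 0, 0, 0, 0, 0],
    [1, 0, 0, -0.025, 0, 0, 0],
    [1, 0, 0, -0.02, 0, 0, 0],
    [1, 0, 0, -0.009, 0, 0, 0],
    [1, 0, 0, 0, 0, 0, 0],
    [1, 0, 0, 0, 0, 0, 0],
  ],
)

```text
time_s: 26.0
position: [0.5267, 0.2496, 0.1714]
tcp_rot: [[-0.995, 0.101, 0.001], [0.101, 0.995, 0.0], [-0.001, 0.0, -1.0]]
force: [0.4, 0.1, -0.5]
opening: 0.004
```

Emit:
play_rows(
  targets=[
    [1, 0, 0, -0.002, 0, 0, 0],
    [1, 0, 0, -0.001, 0, 0, 0],
    [1, 0, 0, -0.001, 0, 0, 0],
    [1, 0, 0, 0, 0, 0, 0],
  ],
)

```text
time_s: 26.5
position: [0.5261, 0.2498, 0.1665]
tcp_rot: [[-0.995, 0.101, -0.0], [0.101, 0.995, -0.0], [0.0, -0.0, -1.0]]
force: [0.1, -0.1, -1.0]
opening: 0.003
```

Emit:
play_rows(
  targets=[
    [1, 0, 0, -0.001, 0, 0, 0],
    [1, 0, 0, -0.001, 0, 0, 0],
    [1, 0, 0, 0, 0, 0, 0],
  ],
)

```text
time_s: 26.88
position: [0.5261, 0.2498, 0.1644]
tcp_rot: [[-0.995, 0.101, -0.0], [0.101, 0.995, -0.0], [0.0, -0.0, -1.0]]
force: [0.9, -0.1, 0.3]
opening: 0.004
```

Emit:
play_rows(
  targets=[
    [1, 0, 0, -0.001, 0, 0, 0],
    [1, 0, 0, 0, 0, 0, 0],
  ],
)

```text
time_s: 27.12
position: [0.5261, 0.2498, 0.1635]
tcp_rot: [[-0.995, 0.101, -0.0], [0.101, 0.995, -0.0], [0.0, -0.0, -1.0]]
force: [1.0, 0.6, -1.1]
opening: 0.006
```

Emit:
play_rows(
  targets=[
    [1, 0, 0, -0.001, 0, 0, 0],
    [1, 0, 0, 0, 0, 0, 0],
  ],
)

```text
time_s: 27.38
position: [0.5261, 0.2498, 0.1625]
tcp_rot: [[-0.995, 0.101, -0.0], [0.101, 0.995, -0.0], [0.0, -0.0, -1.0]]
force: [-0.0, 0.4, 0.1]
opening: 0.007
```

Emit:
play_rows(
  targets=[
    [1, 0, 0, -0.001, 0, 0, 0],
    [1, 0, 0, 0, 0, 0, 0],
  ],
)

```text
time_s: 27.62
position: [0.5262, 0.2498, 0.1617]
tcp_rot: [[-0.995, 0.101, 0.0], [0.101, 0.995, 0.0], [-0.0, 0.0, -1.0]]
force: [0.1, -0.2, 0.6]
opening: 0.009
```

Emit:
play_rows(
  targets=[
    [1, 0, 0, -0.001, 0, 0, 0],
    [1, 0, 0, 0, 0, 0, 0],
  ],
)

```text
time_s: 27.88
position: [0.5262, 0.2498, 0.1615]
tcp_rot: [[-0.995, 0.101, 0.001], [0.101, 0.995, 0.0], [-0.001, 0.0, -1.0]]
force: [-1.5, -0.6, 5.8]
opening: 0.004
```

Emit:
play_rows(
  targets=[
    [1, 0, 0, -0.001, 0, 0, 0],
    [1, 0, 0, 0, 0, 0, 0],
  ],
)

```text
time_s: 28.12
position: [0.5263, 0.2499, 0.1615]
tcp_rot: [[-0.995, 0.1, 0.001], [0.1, 0.995, 0.0], [-0.001, 0.0, -1.0]]
force: [-2.4, -1.9, 10.5]
opening: 0.002
```

Emit:
play_rows(
  targets=[
    [1, 0, 0, -0.001, 0, 0, 0],
    [1, 0, 0, 0, 0, 0, 0],
  ],
)

```text
time_s: 28.38
position: [0.5265, 0.2499, 0.1614]
tcp_rot: [[-0.995, 0.1, 0.002], [0.1, 0.995, 0.0], [-0.002, 0.0, -1.0]]
force: [-4.2, -1.6, 15.3]
opening: 0.009
```

Contact at z = 0.1615 puts bore 2 at 98.5 mm (sink 38.5) and bore 1 at 92–93.7 mm (sink about 33), so both take a 36. Fetching 36 mm slug E for bore 1.

Emit:
play_rows(
  targets=[
    [1, 0, 0, 0.03, 0, 0, 0],
    [1, 0, 0, 0.035, 0, 0, 0],
    [0, -0.0145, -0.0375, 0, 0, 0, 0],
    [0, -0.0145, -0.0375, 0, 0, 0, 0],
    [0, -0.0145, -0.0375, 0, 0, 0, 0],
    [0, -0.0145, -0.0375, 0, 0, 0, 0],
    [0, 0, 0, 0, 0, 0, 0],
    [0, 0, 0, 0, 0, 0, 0],
  ],
)

```text
time_s: 29.38
position: [0.4687, 0.1, 0.2237]
tcp_rot: [[-0.995, 0.101, 0.001], [0.101, 0.995, 0.0], [-0.001, 0.001, -1.0]]
force: [0.1, 0.0, 0.5]
opening: 0.603
```

```bash
python3 - <<'E'
from h import *
s=bot.read_state(); print(s["time_s"],s["position"],s["opening"])
c=bot.get_calibration("wrist"); im=bot.capture("wrist"); o=cv2.resize(im,(800,600),interpolation=cv2.INTER_CUBIC);k=800/560
for xy,z in (((.4684,.0996),.036),((.5575,.0928),.036),((.4589,-.0985),.028),((.5414,-.0804),.02),((.5397,.0083),.028)):
    P=np.array([proj(c,[xy[0]+.017*np.cos(t),xy[1]+.017*np.sin(t),z]) for t in th]); cv2.polylines(o,[np.round((P+.5)*k*8).astype(np.int32)],True,(0,0,255),1,cv2.LINE_AA,3)
cv2.imwrite("pics/w6.png",o)
E
```

```text
29.375 [0.46868356 0.10001524 0.22371228] 0.6034542503410837
```

View pics/w6.png

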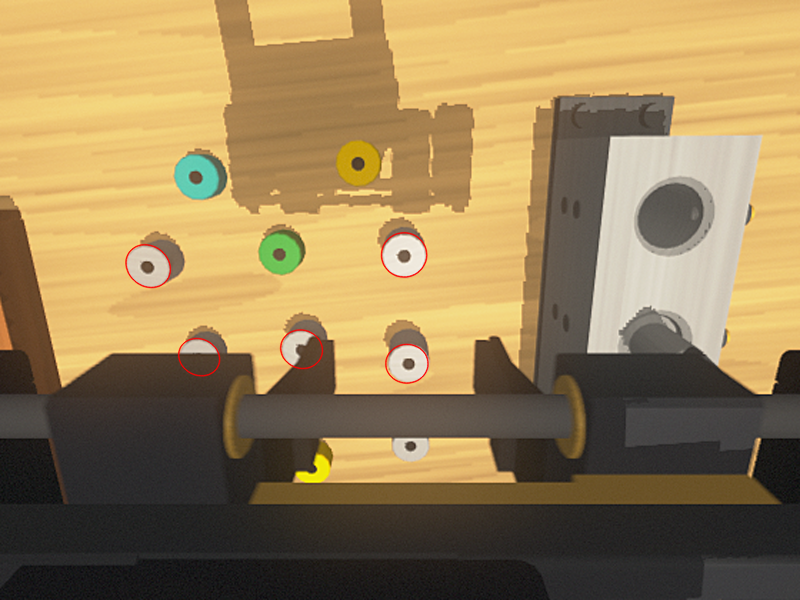

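All five projected slug rings match; E is at (404,255), F at (408,364), and nothing has been knocked. Descending on E.

Emit:
play_rows(
  targets=[
    [0, -0.0003, -0.0004, -0.04, 0, 0, 0],
    [0, 0, 0, -0.04, 0, 0, 0],
    [0, 0, 0, -0.04, 0, 0, 0],
    [0, 0, 0, -0.04, 0, 0, 0],
    [0, 0, 0, -0.03, 0, 0, 0],
    [0, 0, 0, -0.0217, 0, 0, 0],
    [0, 0, 0, 0, 0, 0, 0],
    [0, 0, 0, 0, 0, 0, 0],
  ],
)

```text
time_s: 30.42
position: [0.4685, 0.1, 0.0122]
tcp_rot: [[-0.995, 0.1, 0.001], [0.1, 0.995, 0.0], [-0.001, 0.0, -1.0]]
force: [0.2, 0.2, -0.1]
opening: 1.001
```

Emit:
play_rows(
  targets=[
    [1, 0, 0, 0, 0, 0, 0],
    [1, 0, 0, 0, 0, 0, 0],
    [1, 0, 0, 0, 0, 0, 0],
    [1, 0, 0, 0, 0, 0, 0],
    [1, 0, 0, 0, 0, 0, 0],
    [1, 0, 0, 0, 0, 0, 0],
    [1, 0, 0, 0, 0, 0, 0],
    [1, 0, 0, 0, 0, 0, 0],
  ],
)

```text
time_s: 31.42
position: [0.4678, 0.0994, 0.0118]
tcp_rot: [[-0.995, 0.101, -0.0], [0.101, 0.995, -0.0], [0.0, -0.0, -1.0]]
force: [-0.3, -0.3, 0.5]
opening: 0.382
```

Emit:
play_rows(
  targets=[
    [1, 0, 0, 0.03, 0, 0, 0],
    [1, 0, 0, 0.04, 0, 0, 0],
    [1, 0, 0, 0.04, 0, 0, 0],
    [1, 0, 0, 0.04, 0, 0, 0],
    [1, 0, 0, 0.04, 0, 0, 0],
    [1, 0, 0, 0, 0, 0, 0],
  ],
)

```text
time_s: 32.17
position: [0.4696, 0.0994, 0.2041]
tcp_rot: [[-0.995, 0.1, 0.006], [0.1, 0.995, -0.0], [-0.006, 0.0, -1.0]]
force: [-0.2, -0.0, -2.4]
opening: 0.387
```

Emit:
play_rows(
  targets=[
    [1, -0.0055, 0.04, 0, 0, 0, 0],
    [1, -0.0055, 0.04, 0, 0, 0, 0],
    [1, -0.0055, 0.04, 0, 0, 0, 0],
    [1, -0.005, 0.0397, 0, 0, 0, 0],
    [1, 0, 0, 0, 0, 0, 0],
    [1, 0, 0, -0.03, 0, 0, 0],
    [1, 0, 0, -0.03, 0, 0, 0],
    [1, 0, 0, -0.01, 0, 0, 0],
    [1, 0, 0, 0, 0, 0, 0],
    [1, 0, 0, 0, 0, 0, 0],
  ],
)

```text
time_s: 33.42
position: [0.4471, 0.259, 0.1325]
tcp_rot: [[-0.995, 0.101, 0.001], [0.101, 0.995, 0.0], [-0.001, 0.001, -1.0]]
force: [-0.2, 0.2, -1.9]
opening: 0.381
```

Emit:
play_rows(
  targets=[
    [1, 0, 0, -0.006, 0, 0, 0],
    [1, 0, 0, -0.006, 0, 0, 0],
    [1, 0, 0, -0.005, 0, 0, 0],
    [1, 0, 0, 0, 0, 0, 0],
  ],
)

```text
time_s: 33.92
position: [0.446, 0.259, 0.1144]
tcp_rot: [[-0.995, 0.101, -0.001], [0.101, 0.995, -0.0], [0.001, -0.0, -1.0]]
force: [-0.1, -0.7, -2.7]
opening: 0.387
```

Emit:
play_rows(
  targets=[
    [0, 0, 0, 0, 0, 0, 0],
    [0, 0, 0, 0, 0, 0, 0],
    [0, 0, 0, 0, 0, 0, 0],
    [0, 0, 0, 0, 0, 0, 0],
    [0, 0, 0, 0, 0, 0, 0],
    [0, 0, 0, 0.03, 0, 0, 0],
    [0, 0, 0, 0.04, 0, 0, 0],
    [0, 0, 0, 0.03, 0, 0, 0],
    [0, 0, 0, 0, 0, 0, 0],
  ],
)

```text
time_s: 35.05
position: [0.448, 0.2597, 0.2172]
tcp_rot: [[-0.995, 0.101, 0.006], [0.101, 0.995, 0.002], [-0.005, 0.002, -1.0]]
force: [0.4, 0.6, -0.2]
opening: 1.003
```

```bash
python3 - <<'E'
from h import *
s=bot.read_state(); print(s["time_s"],s["position"],s["opening"],s["force"])
c=bot.get_calibration("wrist"); im=bot.capture("wrist"); S=bot.capture("scene"); cv2.imwrite("pics/scene7.png",S)
q=proj(c,[.447,.259,.11]).astype(int); a=cv2.resize(im[max(0,q[1]-50):q[1]+50,q[0]-65:q[0]+65],(520,400),interpolation=cv2.INTER_CUBIC)
b=cv2.resize(S[147:213,361:427],(280,280),interpolation=cv2.INTER_CUBIC)
o=np.zeros((400,800,3),np.uint8);o[:,:520]=a;o[:280,520:]=b;cv2.imwrite("pics/c7.png",o)
E
```

```text
35.05 [0.44798473 0.25968609 0.21716032] 1.0034050805777919 [ 0.38506757  0.57744824 -0.21864501]
```

View pics/c7.png

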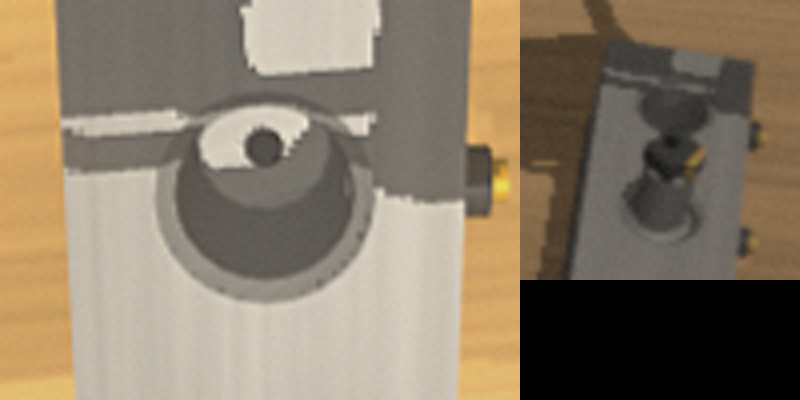

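The slug sits flat at the bottom of bore 1 (hole at 265,147). Regripping the bar in bore 2.

Emit:
play_rows(
  targets=[
    [0, 0.027, -0.003, 0, 0, 0, 0],
    [0, 0.027, -0.003, 0, 0, 0, 0],
    [0, 0.026, -0.0025, 0, 0, 0, 0],
    [0, 0, 0, 0, 0, 0, 0],
    [0, 0, 0, 0, 0, 0, 0],
    [0, 0, 0, -0.03, 0, 0, 0],
    [0, 0, 0, -0.03, 0, 0, 0],
    [0, 0, 0, -0.03, 0, 0, 0],
    [0, 0, 0, -0.007, 0, 0, 0],
    [0, 0, 0, 0, 0, 0, 0],
    [0, 0, 0, 0, 0, 0, 0],
  ],
)

```text
time_s: 36.52
position: [0.527, 0.2509, 0.1191]
tcp_rot: [[-0.995, 0.1, 0.002], [0.1, 0.995, 0.001], [-0.002, 0.001, -1.0]]
force: [-0.5, 0.4, -0.0]
opening: 1.005
```

Emit:
play_rows(
  targets=[
    [1, 0, 0, 0, 0, 0, 0],
    [1, 0, 0, 0, 0, 0, 0],
    [1, 0, 0, 0, 0, 0, 0],
    [1, 0, 0, 0, 0, 0, 0],
    [1, 0, 0, 0, 0, 0, 0],
    [1, 0, 0, 0, 0, 0, 0],
    [1, 0, 0, 0, 0, 0, 0],
    [1, 0, 0, 0, 0, 0, 0],
  ],
)

```text
time_s: 37.52
position: [0.5264, 0.2509, 0.1178]
tcp_rot: [[-0.995, 0.101, 0.0], [0.101, 0.995, 0.001], [-0.0, 0.001, -1.0]]
force: [0.8, 1.5, -1.3]
opening: 0.32
```

Emit:
play_rows(
  targets=[
    [1, 0, 0, 0.01, 0, 0, 0],
    [1, 0, 0, 0.015, 0, 0, 0],
    [1, 0, 0, 0.015, 0, 0, 0],
    [1, 0, 0, 0.02, 0, 0, 0],
    [1, 0, 0, 0.02, 0, 0, 0],
    [1, 0, 0, 0.02, 0, 0, 0],
    [1, 0, 0, 0.02, 0, 0, 0],
    [1, 0, 0, 0.01, 0, 0, 0],
    [1, 0, 0, 0, 0, 0, 0],
    [1, 0, 0, 0, 0, 0, 0],
  ],
)

```text
time_s: 38.78
position: [0.5254, 0.2502, 0.2472]
tcp_rot: [[-0.995, 0.101, -0.002], [0.101, 0.995, -0.001], [0.002, -0.001, -1.0]]
force: [-1.1, -0.5, -6.2]
opening: 0.312
```

Emit:
play_rows(
  targets=[
    [1, -0.02, 0.0021, 0, 0, 0, 0],
    [1, -0.02, 0.0021, 0, 0, 0, 0],
    [1, -0.02, 0.0021, 0, 0, 0, 0],
    [1, -0.02, 0.0022, 0, 0, 0, 0],
    [1, 0, 0, 0, 0, 0, 0],
    [1, 0, 0, 0, 0, 0, 0],
    [1, 0, 0, -0.01, 0, 0, 0],
    [1, 0, 0, -0.007, 0, 0, 0],
    [1, 0, 0, 0, 0, 0, 0],
  ],
)

```text
time_s: 39.9
position: [0.4459, 0.2587, 0.2297]
tcp_rot: [[-0.995, 0.101, -0.003], [0.101, 0.995, -0.001], [0.002, -0.001, -1.0]]
force: [-0.3, -0.6, -5.0]
opening: 0.314
```

Emit:
play_rows(
  targets=[
    [1, 0, 0, -0.005, 0, 0, 0],
    [1, 0, 0, -0.005, 0, 0, 0],
    [1, 0, 0, -0.005, 0, 0, 0],
    [1, 0, 0, 0, 0, 0, 0],
  ],
)

```text
time_s: 40.4
position: [0.446, 0.259, 0.2153]
tcp_rot: [[-0.995, 0.101, -0.001], [0.101, 0.995, -0.0], [0.001, -0.001, -1.0]]
force: [-0.3, 0.2, -5.6]
opening: 0.317
```

Emit:
play_rows(
  targets=[
    [1, 0.0004, 0, -0.004, 0, 0, 0],
    [1, 0, 0, -0.004, 0, 0, 0],
    [1, 0, 0, -0.004, 0, 0, 0],
    [1, 0, 0, 0, 0, 0, 0],
  ],
)

```text
time_s: 40.9
position: [0.4466, 0.259, 0.2035]
tcp_rot: [[-0.995, 0.101, -0.001], [0.101, 0.995, -0.0], [0.001, -0.0, -1.0]]
force: [0.0, 0.4, -5.1]
opening: 0.314
```

Emit:
play_rows(
  targets=[
    [1, 0, 0, -0.005, 0, 0, 0],
    [1, 0, 0, -0.005, 0, 0, 0],
    [1, 0, 0, -0.005, 0, 0, 0],
    [1, 0, 0, -0.005, 0, 0, 0],
    [1, 0, 0, -0.005, 0, 0, 0],
    [1, 0, 0, -0.005, 0, 0, 0],
    [1, 0, 0, 0, 0, 0, 0],
  ],
)

```text
time_s: 41.78
position: [0.4465, 0.2588, 0.1727]
tcp_rot: [[-0.995, 0.101, -0.001], [0.101, 0.995, -0.001], [0.001, -0.001, -1.0]]
force: [1.7, -4.2, -8.5]
opening: 0.317
```

Emit:
play_rows(
  targets=[
    [1, 0, 0, -0.003, 0, 0, 0],
    [1, 0, 0, -0.003, 0, 0, 0],
    [1, 0, 0, -0.003, 0, 0, 0],
    [1, 0, 0, 0, 0, 0, 0],
  ],
)

```text
time_s: 42.28
position: [0.4465, 0.2589, 0.1643]
tcp_rot: [[-0.995, 0.101, -0.001], [0.101, 0.995, -0.0], [0.0, -0.0, -1.0]]
force: [1.4, -4.2, -7.2]
opening: 0.313
```

Emit:
play_rows(
  targets=[
    [1, 0, 0, -0.002, 0, 0, 0],
    [1, 0, 0, 0, 0, 0, 0],
  ],
)

```text
time_s: 42.52
position: [0.4466, 0.2589, 0.1625]
tcp_rot: [[-0.995, 0.101, -0.0], [0.101, 0.995, -0.0], [0.0, -0.0, -1.0]]
force: [1.5, -4.7, -6.4]
opening: 0.313
```

Emit:
play_rows(
  targets=[
    [1, 0, 0, -0.002, 0, 0, 0],
    [1, 0, 0, 0, 0, 0, 0],
  ],
)

```text
time_s: 42.78
position: [0.4466, 0.2589, 0.1606]
tcp_rot: [[-0.995, 0.101, -0.0], [0.101, 0.995, -0.0], [0.0, -0.0, -1.0]]
force: [1.1, -5.5, -6.4]
opening: 0.318
```

Emit:
play_rows(
  targets=[
    [1, 0, 0, -0.002, 0, 0, 0],
    [1, 0, 0, 0, 0, 0, 0],
  ],
)

```text
time_s: 43.02
position: [0.4468, 0.2589, 0.1593]
tcp_rot: [[-0.995, 0.1, 0.0], [0.1, 0.995, -0.0], [-0.0, -0.0, -1.0]]
force: [-0.3, -5.7, -1.2]
opening: 0.312
```

Emit:
play_rows(
  targets=[
    [1, 0, 0, -0.001, 0, 0, 0],
    [1, 0, 0, 0, 0, 0, 0],
  ],
)

```text
time_s: 43.28
position: [0.447, 0.2589, 0.1593]
tcp_rot: [[-0.995, 0.1, 0.001], [0.1, 0.995, -0.0], [-0.001, -0.0, -1.0]]
force: [-0.6, -6.5, 4.8]
opening: 0.315
```

Bottomed at TCP 0.1593, so the line midpoint is +3 mm as predicted. Firm push, then release and go to slug F.

Emit:
play_rows(
  targets=[
    [1, 0, 0, -0.002, 0, 0, 0],
    [1, 0, 0, 0, 0, 0, 0],
  ],
)

```text
time_s: 43.52
position: [0.4477, 0.2591, 0.159]
tcp_rot: [[-0.995, 0.1, 0.003], [0.1, 0.995, 0.0], [-0.003, 0.0, -1.0]]
force: [-2.6, -6.4, 16.3]
opening: 0.314
```

Emit:
play_rows(
  targets=[
    [0, 0, 0, 0, 0, 0, 0],
    [0, 0, 0, 0, 0, 0, 0],
    [0, 0, 0, 0, 0, 0, 0],
    [0, 0, 0, 0, 0, 0, 0],
    [0, 0, 0, 0.03, 0, 0, 0],
    [0, 0, 0, 0.04, 0, 0, 0],
    [0, 0, 0, 0.03, 0, 0, 0],
    [0, 0, 0, 0, 0, 0, 0],
  ],
)

```text
time_s: 44.52
position: [0.4483, 0.2599, 0.258]
tcp_rot: [[-0.995, 0.101, 0.005], [0.101, 0.995, 0.002], [-0.005, 0.003, -1.0]]
force: [-0.8, -0.0, -0.3]
opening: 0.991
```

Emit:
play_rows(
  targets=[
    [0, 0.022, -0.0332, 0, 0, 0, 0],
    [0, 0.022, -0.0332, 0, 0, 0, 0],
    [0, 0.022, -0.0332, 0, 0, 0, 0],
    [0, 0.022, -0.0332, 0, 0, 0, 0],
    [0, 0.0226, -0.0332, 0, 0, 0, 0],
    [0, 0, 0, -0.03, 0, 0, 0],
    [0, 0, 0, 0, 0, 0, 0],
    [0, 0, 0, 0, 0, 0, 0],
  ],
)

```text
time_s: 45.52
position: [0.5569, 0.0935, 0.2254]
tcp_rot: [[-0.995, 0.1, -0.001], [0.1, 0.995, 0.0], [0.001, 0.0, -1.0]]
force: [1.0, 0.2, 0.2]
opening: 0.998
```

```bash
python3 - <<'E'
from h import *
s=bot.read_state(); print(s["time_s"],s["position"],s["opening"])
c=bot.get_calibration("wrist"); im=bot.capture("wrist"); cv2.imwrite("pics/w8.png",cv2.resize(im,(800,600),interpolation=cv2.INTER_CUBIC))
print(proj(c,[.5575,.0928,.036])*800/560, proj(c,[.5265,.2505,.11])*800/560)
E
```

```text
45.525 [0.55692559 0.09348803 0.22542539] 0.9981875220038309
[402.70970029 255.23211324] [667.90549602 203.6614019 ]
```

View pics/w8.png

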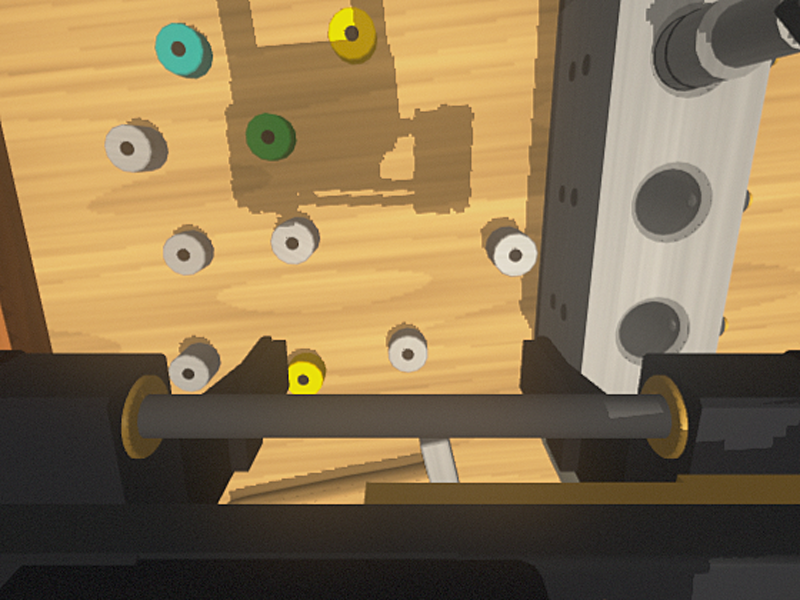

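Slug F was knocked aside: it is now at (514,254), close to the block's face. Measuring where it stands.

```bash
python3 - <<'E'
from h import *
c=bot.get_calibration("wrist"); k=.7
for n,p,z in (("F",(515,255),.036),("Fbot",(505,240),.0)): print(n,ray(c,p[0]*k,p[1]*k,z).round(4))
for n,p in (("edge near face top",(583,350)),("e2",(607,120))): print(n,ray(c,p[0]*k,p[1]*k,.11).round(4))
X=ray(c,515*k,255*k,.036)
outs=[]
for n in ("scene","side"):
    cc=bot.get_calibration(n); im=bot.capture(n); q=proj(cc,X); x,y=int(q[0])-25,int(q[1])-25; print(n,x,y,q)
    outs.append(cv2.resize(im[y:y+50,x:x+50],(400,400),interpolation=cv2.INTER_CUBIC))
cv2.imwrite("pics/c9.png",np.hstack(outs))
E
```

```text
F [0.5667 0.1775 0.036 ]
Fbot [0.5619 0.1775 0.    ]
edge near face top [0.6148 0.2024 0.11  ]
e2 [0.4775 0.2148 0.11  ]
scene 331 201 [356.46445052 226.50592419]
side 211 153 [236.0096222  178.26776362]
```

View pics/c9.png

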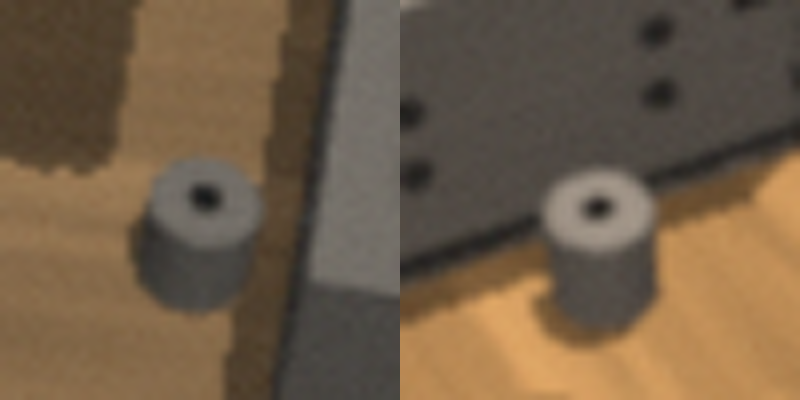

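F stands upright at (0.567,0.1775), only 12 mm off the block's face. That leaves no room for a finger or an upright gripper body there. I'll grip it with the jaws along the block and the tool leaning about 15° away, drag it clear, then regrip normally.

```bash
python3 - <<'E'
from h import *
s=bot.read_state(); print(np.round(s["joint_positions"],1),s["position"])
cs=bot.get_calibration("scene"); print("bottle",ray(cs,540*.7,430*.7,0.0).round(3), ray(cs,556*.7,373*.7,.17).round(3))
E
```

```text
[ -1.8  25.3  90.6   0.   64.  -86.1] [0.5576522  0.09366674 0.22667555]
bottle [0.739 0.237 0.   ] [0.746 0.232 0.17 ]
```

Emit:
play_rows(
  targets=[
    [0, 0, 0, 0, 0, 0, -0.157],
    [0, 0, 0, 0, 0, 0, -0.157],
    [0, 0, 0, 0, 0, 0, -0.157],
    [0, 0, 0, 0, 0, 0, -0.157],
    [0, 0, 0, 0, 0, 0, -0.157],
    [0, 0, 0, 0, 0, 0, -0.157],
    [0, 0, 0, 0, 0, 0, -0.157],
    [0, 0, 0, 0, 0, 0, -0.157],
    [0, 0, 0, 0, 0, 0, -0.157],
    [0, 0, 0, 0, 0, 0, -0.157],
    [0, 0, 0, 0, 0.13, -0.013, 0],
    [0, 0, 0, 0, 0.13, -0.013, 0],
  ],
)

```text
time_s: 47.18
position: [0.5579, 0.0942, 0.2273]
tcp_rot: [[0.093, 0.995, 0.029], [0.961, -0.097, 0.26], [0.262, 0.003, -0.965]]
force: [-0.5, 0.6, -0.6]
opening: 1.0
```

Emit:
play_rows(
  targets=[
    [0, 0.003, 0.028, 0, 0, 0, 0],
    [0, 0.003, 0.028, 0, 0, 0, 0],
    [0, 0.003, 0.028, 0, 0, 0, 0],
    [0, 0, 0, 0, 0, 0, 0],
    [0, 0, 0, 0, 0, 0, 0],
    [0, 0, 0, 0, 0, 0, 0],
  ],
)

```text
time_s: 47.92
position: [0.5664, 0.1764, 0.2261]
tcp_rot: [[0.097, 0.995, 0.026], [0.961, -0.1, 0.257], [0.258, 0.0, -0.966]]
force: [-0.2, 0.8, -0.1]
opening: 0.996
```

Emit:
play_rows(
  targets=[
    [0, 0, 0.003, -0.04, 0, 0, 0],
    [0, 0, 0, -0.04, 0, 0, 0],
    [0, 0, 0, -0.04, 0, 0, 0],
    [0, 0, 0, -0.04, 0, 0, 0],
    [0, 0, 0, -0.03, 0, 0, 0],
    [0, 0, 0, 0, 0, 0, 0],
    [0, 0, 0, 0, 0, 0, 0],
  ],
)

```text
time_s: 48.8
position: [0.5673, 0.1797, 0.0368]
tcp_rot: [[0.097, 0.995, 0.027], [0.961, -0.101, 0.257], [0.259, 0.001, -0.966]]
force: [0.1, -0.5, 0.5]
opening: 1.002
```

Emit:
play_rows(
  targets=[
    [0, 0, 0, -0.01, 0, 0, 0],
    [0, 0, 0, -0.01, 0, 0, 0],
    [0, 0, 0, 0, 0, 0, 0],
  ],
)

```text
time_s: 49.18
position: [0.5658, 0.1801, 0.0152]
tcp_rot: [[0.097, 0.995, 0.024], [0.961, -0.1, 0.257], [0.258, -0.001, -0.966]]
force: [-0.7, 0.4, 0.4]
opening: 0.999
```

Emit:
play_rows(
  targets=[
    [1, 0, 0, 0, 0, 0, 0],
    [1, 0, 0, 0, 0, 0, 0],
    [1, 0, 0, 0, 0, 0, 0],
    [1, 0, 0, 0, 0, 0, 0],
    [1, 0, 0, 0, 0, 0, 0],
    [1, 0, 0, 0, 0, 0, 0],
    [1, 0, 0, 0, 0, 0, 0],
    [1, 0, 0, 0, 0, 0, 0],
  ],
)

```text
time_s: 50.18
position: [0.5662, 0.1801, 0.0159]
tcp_rot: [[0.096, 0.995, 0.025], [0.961, -0.1, 0.257], [0.258, -0.0, -0.966]]
force: [-0.7, 0.1, 1.5]
opening: 0.383
```

Emit:
play_rows(
  targets=[
    [1, 0, 0, 0.003, 0, 0, 0],
    [1, -0.002, -0.01, 0, 0, 0, 0],
    [1, -0.005, -0.025, 0, 0, 0, 0],
    [1, -0.005, -0.025, 0, 0, 0, 0],
    [1, -0.004, -0.02, 0, 0, 0, 0],
    [1, 0, 0, 0, 0, 0, 0],
    [1, 0, 0, 0, 0, 0, 0],
    [1, 0, 0, -0.003, 0, 0, 0],
    [1, 0, 0, 0, 0, 0, 0],
  ],
)

```text
time_s: 51.3
position: [0.5505, 0.1006, 0.0158]
tcp_rot: [[0.096, 0.995, 0.026], [0.961, -0.099, 0.257], [0.258, 0.0, -0.966]]
force: [-0.1, -0.0, -1.4]
opening: 0.383
```

Emit:
play_rows(
  targets=[
    [0, 0, 0, 0, 0, 0, 0],
    [0, 0, 0, 0, 0, 0, 0],
    [0, 0, 0, 0, 0, 0, 0],
    [0, 0, 0, 0, 0, 0, 0],
    [0, 0, 0, 0.04, 0, 0, 0],
    [0, 0, 0, 0.04, 0, 0, 0],
    [0, 0, 0, 0.04, 0, 0, 0],
    [0, 0, 0, 0.04, 0, 0, 0],
    [0, 0, 0, 0.04, -0.13, 0.013, 0],
    [0, 0, 0, 0, -0.13, 0.013, 0],
    [0, 0, 0, 0, 0, 0, 0],
  ],
)

```text
time_s: 52.68
position: [0.5502, 0.102, 0.2165]
tcp_rot: [[0.096, 0.995, 0.001], [0.995, -0.096, 0.001], [0.001, 0.001, -1.0]]
force: [-0.6, -0.1, -1.0]
opening: 1.0
```

Emit:
play_rows(
  targets=[
    [0, 0, 0, 0, 0, 0, 0.157],
    [0, 0, 0, 0, 0, 0, 0.157],
    [0, 0, 0, 0, 0, 0, 0.157],
    [0, 0, 0, 0, 0, 0, 0.157],
    [0, 0, 0, 0, 0, 0, 0.157],
    [0, 0, 0, 0, 0, 0, 0.157],
    [0, 0, 0, 0, 0, 0, 0.157],
    [0, 0, 0, 0, 0, 0, 0.157],
    [0, 0, 0, 0, 0, 0, 0.157],
    [0, 0, 0, 0, 0, 0, 0.157],
    [0, 0, 0, 0, 0, 0, 0],
    [0, 0, 0, 0, 0, 0, 0],
  ],
)

```text
time_s: 54.18
position: [0.5499, 0.0996, 0.2152]
tcp_rot: [[-0.995, 0.104, -0.002], [0.104, 0.995, 0.001], [0.002, 0.001, -1.0]]
force: [-0.4, -1.3, 0.3]
opening: 0.999
```

```bash
python3 - <<'E'
from h import *
s=bot.read_state(); print(s["time_s"],s["position"],np.round(s["tcp_rot"],3).tolist(),s["opening"])
c=bot.get_calibration("wrist"); im=bot.capture("wrist"); o=cv2.resize(im,(800,600),interpolation=cv2.INTER_CUBIC)
print(proj(c,[.5502,.0975,.036])*800/560); cv2.imwrite("pics/w10.png",o)
E
```

```text
54.175 [0.54990756 0.09960661 0.21518333] [[-0.995, 0.104, -0.002], [0.104, 0.995, 0.001], [0.002, 0.001, -1.0]] 0.9987978381867522
[400.60200913 258.11088269]
```

View pics/w10.png

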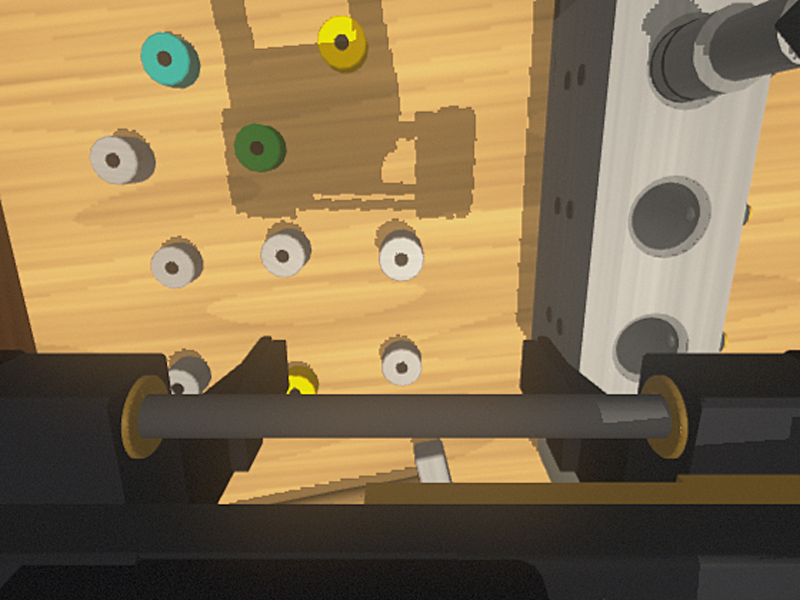

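F now stands upright at (401,259), exactly where predicted, with clear space. Normal grasp.

Emit:
play_rows(
  targets=[
    [0, 0, -0.002, -0.04, 0, 0, 0],
    [0, 0, 0, -0.04, 0, 0, 0],
    [0, 0, 0, -0.04, 0, 0, 0],
    [0, 0, 0, -0.04, 0, 0, 0],
    [0, 0, 0, -0.03, 0, 0, 0],
    [0, 0, 0, 0, 0, 0, 0],
    [0, 0, 0, -0.013, 0, 0, 0],
    [0, 0, 0, 0, 0, 0, 0],
    [0, 0, 0, 0, 0, 0, 0],
  ],
)

```text
time_s: 55.35
position: [0.5509, 0.0981, 0.0137]
tcp_rot: [[-0.995, 0.101, 0.002], [0.101, 0.995, -0.0], [-0.002, 0.0, -1.0]]
force: [0.2, -0.4, 0.5]
opening: 0.996
```

Emit:
play_rows(
  targets=[
    [1, 0, 0, 0, 0, 0, 0],
    [1, 0, 0, 0, 0, 0, 0],
    [1, 0, 0, 0, 0, 0, 0],
    [1, 0, 0, 0, 0, 0, 0],
    [1, 0, 0, 0, 0, 0, 0],
    [1, 0, 0, 0, 0, 0, 0],
    [1, 0, 0, 0, 0, 0, 0],
    [1, 0, 0, 0, 0, 0, 0],
  ],
)

```text
time_s: 56.35
position: [0.5503, 0.0981, 0.0128]
tcp_rot: [[-0.995, 0.101, -0.0], [0.101, 0.995, -0.0], [0.0, -0.0, -1.0]]
force: [-0.7, 0.6, 1.0]
opening: 0.381
```

Emit:
play_rows(
  targets=[
    [1, 0, 0, 0.03, 0, 0, 0],
    [1, 0, 0, 0.04, 0, 0, 0],
    [1, 0, 0, 0.04, 0, 0, 0],
    [1, 0, 0, 0.04, 0, 0, 0],
    [1, 0, 0, 0.04, 0, 0, 0],
    [1, 0, 0, 0.04, 0, 0, 0],
    [1, 0, 0, 0, 0, 0, 0],
    [1, 0, 0, 0, 0, 0, 0],
    [1, 0, 0, 0, 0, 0, 0],
  ],
)

```text
time_s: 57.48
position: [0.5488, 0.0981, 0.2407]
tcp_rot: [[-0.995, 0.101, -0.005], [0.101, 0.995, 0.0], [0.005, -0.0, -1.0]]
force: [-0.8, 0.1, -3.4]
opening: 0.382
```

Emit:
play_rows(
  targets=[
    [1, -0.006, 0.0382, 0, 0, 0, 0],
    [1, -0.006, 0.0382, 0, 0, 0, 0],
    [1, -0.006, 0.0382, 0, 0, 0, 0],
    [1, -0.006, 0.0382, 0, 0, 0, 0],
    [1, 0, 0, 0, 0, 0, 0],
    [1, 0, 0, -0.04, 0, 0, 0],
    [1, 0, 0, -0.04, 0, 0, 0],
    [1, 0, 0, -0.026, 0, 0, 0],
    [1, 0, 0, 0, 0, 0, 0],
    [1, 0, 0, 0, 0, 0, 0],
  ],
)

```text
time_s: 58.72
position: [0.5271, 0.2505, 0.1372]
tcp_rot: [[-0.995, 0.101, 0.001], [0.101, 0.995, -0.0], [-0.001, 0.0, -1.0]]
force: [-0.1, -0.4, -3.0]
opening: 0.382
```

Emit:
play_rows(
  targets=[
    [1, 0, 0, -0.007, 0, 0, 0],
    [1, 0, 0, -0.007, 0, 0, 0],
    [1, 0, 0, -0.007, 0, 0, 0],
    [1, 0, 0, 0, 0, 0, 0],
  ],
)

```text
time_s: 59.22
position: [0.5258, 0.2508, 0.1151]
tcp_rot: [[-0.995, 0.101, -0.002], [0.101, 0.995, -0.0], [0.002, -0.001, -1.0]]
force: [-0.2, 0.6, -2.4]
opening: 0.388
```

Emit:
play_rows(
  targets=[
    [0, 0, 0, 0, 0, 0, 0],
    [0, 0, 0, 0, 0, 0, 0],
    [0, 0, 0, 0, 0, 0, 0],
    [0, 0, 0, 0, 0, 0, 0],
    [0, 0, 0, 0, 0, 0, 0],
    [0, 0, 0, 0.04, 0, 0, 0],
    [0, 0, 0, 0.045, 0, 0, 0],
    [0, 0, 0, 0.04, 0, 0, 0],
    [0, 0, 0, 0, 0, 0, 0],
  ],
)

```text
time_s: 60.35
position: [0.5286, 0.2516, 0.2447]
tcp_rot: [[-0.995, 0.1, 0.008], [0.1, 0.995, 0.002], [-0.008, 0.003, -1.0]]
force: [-0.3, 0.4, -0.5]
opening: 1.001
```

Emit:
play_rows(
  targets=[
    [0, 0.0014, -0.0508, 0, 0, 0, 0],
    [0, 0.0014, -0.0508, 0, 0, 0, 0],
    [0, 0.0014, -0.0508, 0, 0, 0, 0],
    [0, 0.0014, -0.0508, 0, 0, 0, 0],
    [0, 0.0014, -0.0508, 0, 0, 0, 0],
    [0, 0.0014, -0.0508, 0, 0, 0, 0],
    [0, 0.0014, -0.0508, 0, 0, 0, 0],
    [0, 0.0014, -0.0508, 0, 0, 0, 0],
    [0, 0.0014, -0.0508, 0, 0, 0, 0],
    [0, 0.001, -0.0508, 0, 0, 0, 0],
    [0, 0, 0, 0, 0, 0, 0],
    [0, 0, 0, 0, 0, 0, 0],
  ],
)

```text
time_s: 61.85
position: [0.539, -0.2563, 0.2395]
tcp_rot: [[-0.995, 0.101, -0.002], [0.101, 0.995, 0.002], [0.003, 0.002, -1.0]]
force: [-0.2, 0.6, 0.6]
opening: 1.001
```

```bash
python3 - <<'E'
from h import *
s=bot.read_state(); print(s["time_s"],s["position"],np.round(s["tcp_rot"],3).tolist(),s["opening"])
c=bot.get_calibration("wrist"); im=bot.capture("wrist"); sc=bot.capture("scene"); cv2.imwrite("pics/scene11.png",sc)
o=cv2.resize(im,(560,420))
for r,z in ((.0185,.11),(.014,.165),(.0185,.04)):
    P=np.array([proj(c,[.5398+r*np.cos(t),-.2575+r*np.sin(t),z]) for t in th]); cv2.polylines(o,[np.round((P+.5)*8).astype(np.int32)],True,(0,255,255),1,cv2.LINE_AA,3)
a=cv2.resize(sc[147:217,365:425],(240,280),interpolation=cv2.INTER_CUBIC)
z=np.zeros((420,800,3),np.uint8); z[:,:560]=o; z[:280,560:]=a; cv2.imwrite("pics/c11.png",z)
E
```

```text
61.85 [ 0.53900486 -0.25630009  0.23949673] [[-0.995, 0.101, -0.002], [0.101, 0.995, 0.002], [0.003, 0.002, -1.0]] 1.0011296952882212
```

View pics/c11.png

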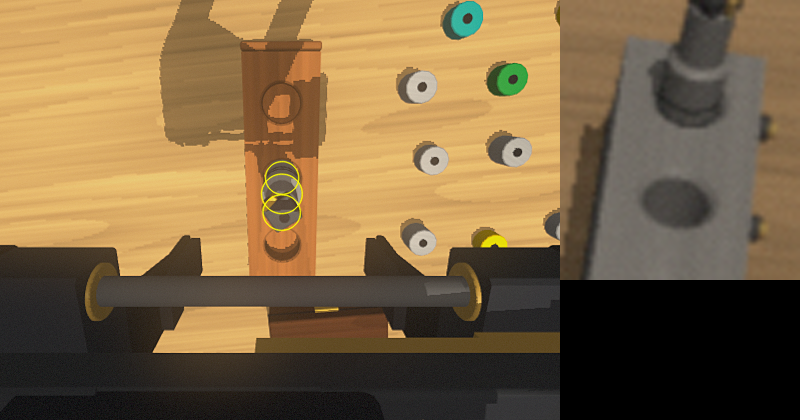

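The ring matches the second bar at (282,195), and bar 1 stands in bore 1. Picking the second bar.

Emit:
play_rows(
  targets=[
    [0, 0, 0, -0.03, 0, 0, 0],
    [0, 0, 0, -0.03, 0, 0, 0],
    [0, 0, 0, -0.03, 0, 0, 0],
    [0, 0, 0, -0.029, 0, 0, 0],
    [0, 0, 0, 0, 0, 0, 0],
    [0, 0, 0, 0, 0, 0, 0],
    [0, 0, 0, 0, 0, 0, 0],
  ],
)

```text
time_s: 62.82
position: [0.5409, -0.2573, 0.1234]
tcp_rot: [[-0.995, 0.1, 0.002], [0.1, 0.995, -0.002], [-0.003, -0.002, -1.0]]
force: [-0.1, -0.4, -0.3]
opening: 0.997
```

Emit:
play_rows(
  targets=[
    [1, 0, 0, 0, 0, 0, 0],
    [1, 0, 0, 0, 0, 0, 0],
    [1, 0, 0, 0, 0, 0, 0],
    [1, 0, 0, 0, 0, 0, 0],
    [1, 0, 0, 0, 0, 0, 0],
    [1, 0, 0, 0, 0, 0, 0],
    [1, 0, 0, 0, 0, 0, 0],
    [1, 0, 0, 0, 0, 0, 0],
  ],
)

```text
time_s: 63.82
position: [0.5399, -0.2572, 0.1218]
tcp_rot: [[-0.995, 0.101, -0.0], [0.101, 0.995, -0.0], [0.0, -0.0, -1.0]]
force: [-0.5, -1.5, -0.8]
opening: 0.313
```

Emit:
play_rows(
  targets=[
    [1, 0, 0, 0.02, 0, 0, 0],
    [1, 0, 0, 0.04, 0, 0, 0],
    [1, 0, 0, 0.04, 0, 0, 0],
    [1, 0, 0, 0.03, 0, 0, 0],
    [1, 0, 0, 0, 0, 0, 0],
    [1, 0, 0, 0, 0, 0, 0],
  ],
)

```text
time_s: 64.58
position: [0.5385, -0.256, 0.2495]
tcp_rot: [[-0.995, 0.101, -0.004], [0.101, 0.995, 0.003], [0.004, 0.003, -1.0]]
force: [0.3, 0.2, -5.4]
opening: 0.316
```

Emit:
play_rows(
  targets=[
    [1, -0.0013, 0.02, 0, 0, 0, 0],
    [1, -0.0013, 0.04, 0, 0, 0, 0],
    [1, -0.0013, 0.05, 0, 0, 0, 0],
    [1, -0.0013, 0.05, 0, 0, 0, 0],
    [1, -0.0013, 0.05, 0, 0, 0, 0],
    [1, -0.0013, 0.05, 0, 0, 0, 0],
    [1, -0.0013, 0.05, 0, 0, 0, 0],
    [1, -0.0013, 0.05, 0, 0, 0, 0],
    [1, -0.0013, 0.05, 0, 0, 0, 0],
    [1, -0.0013, 0.05, 0, 0, 0, 0],
    [1, 0, 0.03, 0, 0, 0, 0],
    [1, 0, 0.018, 0, 0, 0, 0],
  ],
)

```text
time_s: 66.08
position: [0.5248, 0.2529, 0.2503]
tcp_rot: [[-0.995, 0.098, -0.004], [0.098, 0.995, -0.001], [0.004, -0.001, -1.0]]
force: [-0.4, -0.1, -5.9]
opening: 0.314
```

Emit:
play_rows(
  targets=[
    [1, 0, 0, 0, 0, 0, 0],
    [1, 0, 0, 0, 0, 0, 0],
    [1, 0, 0, 0, 0, 0, 0],
  ],
)

```text
time_s: 66.45
position: [0.527, 0.2496, 0.2517]
tcp_rot: [[-0.995, 0.102, -0.001], [0.102, 0.995, -0.001], [0.001, -0.001, -1.0]]
force: [0.4, 0.4, -6.0]
opening: 0.317
```

Emit:
play_rows(
  targets=[
    [1, -0.0003, 0.0007, -0.015, 0, 0, 0],
    [1, 0, 0, -0.01, 0, 0, 0],
    [1, 0, 0, -0.005, 0, 0, 0],
    [1, 0, 0, -0.004, 0, 0, 0],
    [1, 0, 0, -0.004, 0, 0, 0],
    [1, 0, 0, 0, 0, 0, 0],
  ],
)

```text
time_s: 67.2
position: [0.5265, 0.2516, 0.2136]
tcp_rot: [[-0.995, 0.101, -0.001], [0.101, 0.995, -0.0], [0.001, -0.0, -1.0]]
force: [-0.3, -0.2, -6.0]
opening: 0.312
```

Emit:
play_rows(
  targets=[
    [1, 0, 0, -0.004, 0, 0, 0],
    [1, 0, 0, -0.004, 0, 0, 0],
    [1, 0, 0, -0.004, 0, 0, 0],
    [1, 0, 0, 0, 0, 0, 0],
  ],
)

```text
time_s: 67.7
position: [0.5258, 0.2514, 0.2008]
tcp_rot: [[-0.995, 0.101, -0.002], [0.101, 0.995, -0.001], [0.002, -0.001, -1.0]]
force: [-1.0, 0.2, -5.8]
opening: 0.317
```

Emit:
play_rows(
  targets=[
    [1, 0, 0, -0.005, 0, 0, 0],
    [1, 0, 0, -0.005, 0, 0, 0],
    [1, 0, 0, -0.005, 0, 0, 0],
    [1, 0, 0, 0, 0, 0, 0],
  ],
)

```text
time_s: 68.2
position: [0.5261, 0.2514, 0.1857]
tcp_rot: [[-0.995, 0.101, -0.002], [0.101, 0.995, -0.0], [0.001, -0.001, -1.0]]
force: [-0.9, -0.7, -6.1]
opening: 0.313
```

Emit:
play_rows(
  targets=[
    [1, 0, 0, -0.005, 0, 0, 0],
    [1, 0, 0, -0.005, 0, 0, 0],
    [1, 0, 0, -0.005, 0, 0, 0],
    [1, 0, 0, -0.005, 0, 0, 0],
    [1, 0, 0, -0.004, 0, 0, 0],
    [1, 0, 0, 0, 0, 0, 0],
  ],
)

```text
time_s: 68.95
position: [0.5262, 0.2514, 0.1615]
tcp_rot: [[-0.995, 0.101, -0.001], [0.101, 0.995, -0.0], [0.001, -0.001, -1.0]]
force: [-2.3, -1.8, -8.2]
opening: 0.312
```

Emit:
play_rows(
  targets=[
    [1, 0, 0, -0.003, 0, 0, 0],
    [1, 0, 0, -0.002, 0, 0, 0],
    [1, 0, 0, 0, 0, 0, 0],
  ],
)

```text
time_s: 69.32
position: [0.5263, 0.2515, 0.1572]
tcp_rot: [[-0.995, 0.101, -0.001], [0.101, 0.995, -0.0], [0.001, -0.0, -1.0]]
force: [-2.7, -2.0, -5.7]
opening: 0.313
```

Emit:
play_rows(
  targets=[
    [1, 0, 0, -0.002, 0, 0, 0],
    [1, 0, 0, 0, 0, 0, 0],
  ],
)

```text
time_s: 69.58
position: [0.5263, 0.2515, 0.1554]
tcp_rot: [[-0.995, 0.101, -0.001], [0.101, 0.995, -0.0], [0.001, -0.0, -1.0]]
force: [-4.9, -2.1, -6.0]
opening: 0.312
```

Emit:
play_rows(
  targets=[
    [1, 0, 0, -0.002, 0, 0, 0],
    [1, 0, 0, 0, 0, 0, 0],
  ],
)

```text
time_s: 69.82
position: [0.5264, 0.2515, 0.1539]
tcp_rot: [[-0.995, 0.101, -0.001], [0.101, 0.995, -0.0], [0.001, -0.0, -1.0]]
force: [-3.9, -3.1, -2.1]
opening: 0.313
```

Emit:
play_rows(
  targets=[
    [1, 0, 0, -0.002, 0, 0, 0],
    [1, 0, 0, 0, 0, 0, 0],
  ],
)

```text
time_s: 70.08
position: [0.5268, 0.2516, 0.1538]
tcp_rot: [[-0.995, 0.1, 0.001], [0.1, 0.995, -0.0], [-0.001, 0.0, -1.0]]
force: [-7.5, -3.3, 6.7]
opening: 0.315
```

Emit:
play_rows(
  targets=[
    [1, 0, 0, -0.001, 0, 0, 0],
    [1, 0, 0, 0, 0, 0, 0],
  ],
)

```text
time_s: 70.32
position: [0.5269, 0.2516, 0.1538]
tcp_rot: [[-0.995, 0.1, 0.002], [0.1, 0.995, 0.0], [-0.002, 0.0, -1.0]]
force: [-8.3, -4.4, 12.4]
opening: 0.315
```

Bottomed at 0.1538, so the line midpoint is about -3 mm, as predicted. Releasing and retreating for a final look.

Emit:
play_rows(
  targets=[
    [0, 0, 0, 0, 0, 0, 0],
    [0, 0, 0, 0, 0, 0, 0],
    [0, 0, 0, 0, 0, 0, 0],
    [0, 0, 0, 0, 0, 0, 0],
    [0, 0, 0, 0.03, 0, 0, 0],
    [0, 0, 0, 0.04, 0, 0, 0],
    [0, 0, 0, 0.04, 0, 0, 0],
    [0, 0, 0, 0.02, 0, 0, 0],
    [0, 0, 0, 0, 0, 0, 0],
  ],
)

```text
time_s: 71.45
position: [0.5279, 0.252, 0.2826]
tcp_rot: [[-0.995, 0.101, 0.005], [0.101, 0.995, 0.001], [-0.005, 0.002, -1.0]]
force: [-0.7, -0.8, 0.0]
opening: 0.997
```

Emit:
play_rows(
  targets=[
    [0, 0, -0.05, 0, 0, 0, 0],
    [0, 0, -0.05, 0, 0, 0, 0],
    [0, 0, -0.05, 0, 0, 0, 0],
    [0, 0, -0.05, 0, 0, 0, 0],
    [0, 0, -0.05, 0, 0, 0, 0],
    [0, 0, -0.05, 0, 0, 0, 0],
    [0, 0, -0.05, 0, 0, 0, 0],
    [0, 0, 0, 0, 0, 0, 0],
    [0, 0, 0, 0, 0, 0, 0],
  ],
)

```text
time_s: 72.58
position: [0.5259, -0.0978, 0.2795]
tcp_rot: [[-0.995, 0.101, -0.002], [0.101, 0.995, 0.002], [0.003, 0.002, -1.0]]
force: [0.6, 0.6, 0.4]
opening: 1.0
```

```bash
python3 - <<'E'
from h import *
s=bot.read_state(); print(s["time_s"],s["position"],s["force"],s["opening"])
outs=[]
for n in ("scene","side"):
    c=bot.get_calibration(n); im=bot.capture(n); cv2.imwrite(f"pics/{n}12.png",im)
    q=proj(c,[.487,.255,.14]); w,h=66,96; x,y=int(q[0])-w//2,int(q[1])-h//2
    o=cv2.resize(im[y:y+h,x:x+w],(w*6,h*6),interpolation=cv2.INTER_CUBIC); outs.append(o)
cv2.imwrite("pics/c12.png",np.hstack(outs))
E
```

```text
72.575 [ 0.52588415 -0.09781433  0.2795213 ] [0.58006809 0.5668824  0.43072527] 1.0000192651875868
```

View pics/c12.png

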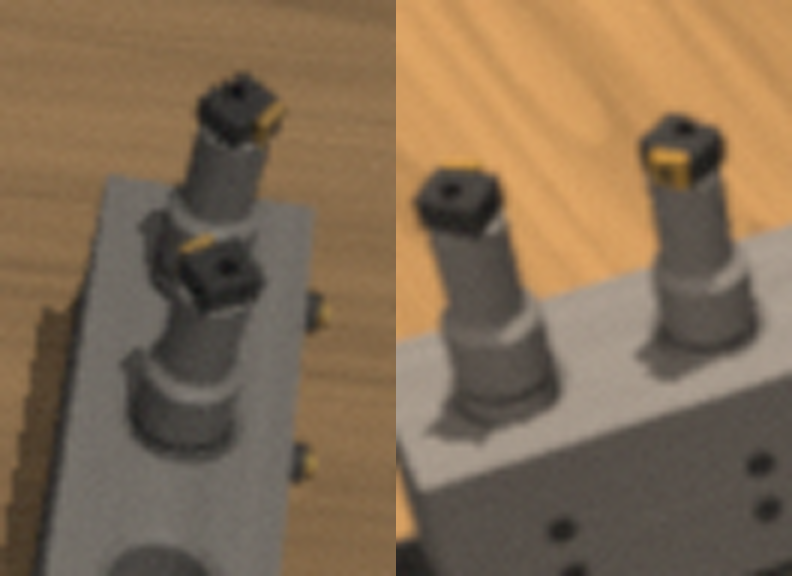

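The bars stand upright, each with its upper line just above the face and the lower one out of sight below it. Handing in.

```bash
python3 -c "
from rig import bot
print(bot.hand_in())"
```

```text
the job is handed in; nothing more can be done
None
```

Both bars present are set in the block, one each in bores 1 and 2, each standing on a 36 mm spacer. Bore 3 stays empty. I handed the job in at about 73 s, and no verdict was reported.

| | Bore 1 | Bore 2 |
|---|---|---|
| Probed depth | about 93 mm | about 98.5 mm |
| Sink of the line midpoint | about 33 mm | about 38.5 mm |
| Final line midpoint relative to the face (limit ±6 mm) | about +3 mm | about -3 mm |
| Push on the spacer at the end | 16 N | 12 N |

- **Final check:** the last pictures show both bars upright, with the upper line just above the face. The gripper was open and well clear. I did not check the bottle, hammer or case individually; the arm never came near them.
- **Knocked spacer:** the second 36 mm spacer was knocked to 12 mm from the block's face mid-run. I picked it up with the tool tilted, set it down in the open and regripped it.
- **Disagreement:** the bar slipped up to 1.6 mm and tilted slightly in the grip during the first probe, so bore 1's depth was only known to 92–94 mm. I touched the bar's top in bore 2 to settle it; the 36 mm spacer was nearest over that whole range.

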